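Line up sample containers by height for the inventory photo

TASK

Line the four loose containers that stand between you and the aluminium rail up on it for the inventory photograph, each standing upright in the middle of its own round pad, in order of height: the tallest on the pad next to the upright post, the shortest on the pad farthest from it. Leave the camera where it stands.

Things in the scene. Friction and masses are not known exactly. Their poses are not given: they have to be found in the camera images.
- bottle: White wide-mouth plastic bottle with a ribbed cap, standing loose on the front part of the table, 157 mm tall: body 85 mm across up to 130 mm, cap 59 mm across from 130 to 157 mm (take it by the cap); 0.3 to 0.55 kg. Origin at the centre of its underside, z up.
- tube: Clear sample tube with a blue screw cap, standing by itself on the front part of the table, 118 mm tall; the tube is 30 mm across up to a height of 100 mm, solid to the touch there (take it round the tube, with the fingertips at 40 to 85 mm height), the cap above it 35 mm across; 45 g. Origin at the centre of its underside, z up.
- vial: Small white vial with a pale grey screw cap, standing by itself on the front part of the table, 56 mm tall, 20 mm across, cap 19 mm across from 44 mm up; 18 g. Origin at the centre of its underside, z up.
- pot: Low round white pot with a flat pale grey lid, standing on the front part of the table, 29 mm tall, 41 mm across, lid 44 mm across from 21 mm up; 24 to 42 g. Origin at the centre of its underside, z up.
- pad_1: The leftmost (largest y) of the four identical round black rubber pads on the rail, 88 mm across and 3 mm thick with a small white centre dot; its origin is the centre of its underside, its top lies 3 mm higher, 8 mm above the table
- pad_2: The second from the left of the four identical round black rubber pads on the rail, 88 mm across and 3 mm thick with a small white centre dot; its origin is the centre of its underside, its top lies 3 mm higher, 8 mm above the table. The pads' centres stand 100 mm apart in a straight row
- pad_3: The third from the left of the four identical round black rubber pads on the rail, 88 mm across and 3 mm thick with a small white centre dot; its origin is the centre of its underside, its top lies 3 mm higher, 8 mm above the table. The aluminium rail is 540 x 104 mm, 5 mm thick, fixed, lying along y, turned up to 9 degrees
- pad_4: The rightmost (smallest y) of the four identical round black rubber pads on the rail, 88 mm across and 3 mm thick with a small white centre dot; its origin is the centre of its underside, its top lies 3 mm higher, 8 mm above the table
- post: Upright steel pin, 14 mm across, on a dark foot 50 x 24 mm, its top 65 mm above the table; it is fixed on the left or on the right end of the rail, 85 mm beyond the centre of the end pad and in line with the pads, and marks the tall end of the row (the other end has only a flat dark foot). Origin at the centre of its foot's underside, on the rail.
- camera: Black compact camera, loose, 119 mm wide, 76 mm deep with its lens, 60 mm tall, standing between the containers; its origin is near the middle of its underside. Not to be moved.
Things that resemble listed ones, but are neither listed nor needed, are in the scene too. What is shaped like the bottle but black or blue is not meant.

How it is judged:
At the end, for the whole second after the job is handed in: Counted from the post, the bottle, the tube, the vial and the pot stand on the four pads in this order, each within 15 mm of its pad's centre, on the pad (underside 4 to 13 mm above the table), upright within 0.1 rad, released and at rest; the camera is within 30 mm of where it was (((horizontal distance between post and pad_1 below 0.15 m and horizontal distance between bottle and pad_1 below 0.015 m and horizontal distance between tube and pad_2 below 0.015 m and horizontal distance between vial and pad_3 below 0.015 m and horizontal distance between pot and pad_4 below 0.015 m) or (horizontal distance between post and pad_4 below 0.15 m and horizontal distance between bottle and pad_4 below 0.015 m and horizontal distance between tube and pad_3 below 0.015 m and horizontal distance between vial and pad_2 below 0.015 m and horizontal distance between pot and pad_1 below 0.015 m)) and height (world z) of bottle between 0.004 and 0.013 m and angle between each of bottle, tube, vial, pot's own z axis and vertical below 0.1 rad and linear speed of each of bottle, tube, vial, pot below 0.02 m/s and contact force between each of bottle, tube, vial, pot and the fingers below 0.1 N and height (world z) of tube between 0.004 and 0.013 m and height (world z) of vial between 0.004 and 0.013 m and height (world z) of pot between 0.004 and 0.013 m and distance of camera from where it was at the start of the episode below 0.03 m); the robot touches nothing.
It fails at once if the camera is pushed 30 mm or more, or tipped over (distance of camera from where it was at the start of the episode above 0.03 m or angle between camera's own z axis and vertical above 0.5 rad).
It also fails if it takes over 109 s, if anything falls off the work surface, if the arm or the gripper's body presses on something with over 40 N, if the wrist force passes 120 N, or if a joint passes its speed limit or range.

ROBOT

A 7-joint arm with a two-finger parallel gripper is mounted at the origin on a cart in front of the work surface, level with it; the furniture and walls round the work are solid. World frame = base frame: x ahead of the robot, y to its left, z up, the work surface at z = 0. Lengths are in m, angles in rad, forces in N, time in s.
With the tool pointing down it reaches from about 0.4 to 0.9 m from the base axis. Payload 5.5 kg.
Tool frame: the origin (TCP) lies midway between the tips of the shut fingers; the grasp point (between the pads) lies bot.grip_depth behind it (bot.grip_depth is the distance from the TCP to the grasp point, in m); z points along the fingers, y is the direction in which the jaws open and shut (so a half turn about z gives the same grasp; the last joint's range is limited). The gripper opens to 92 mm and grips with 3 to 60 N. Pads are 19 mm wide; open, the fingers measure 130 mm over their backs; the gripper's body (75 mm by 190 mm) begins 47 mm behind the grasp point.
Start: joints at [-1.018, 0.501, -0.427, 1.55, 0.221, 1.138, -0.21], TCP at [0.186, 0.623, 0.227] pointing down, gripper open.
Joint ranges: [-2.88, 2.88], [-0.31, 2.03], [-1.54, 1.56], [0.2, 2.42], [-1.41, 4.55], [0.19, 2.02], [-2.57, 2.57]. Speed limits (rad/s): [2.57, 2.57, 3.14, 3.14, 3.14, 3.14, 3.14].

INTERFACE

Orientations are given as a rotation vector (axis times angle).
In Python, from workcell import state, eyes, order, bot gives the robot as it stands.
- The arm moves only by the tool apply_moves, never from a script. Its argument "series" is a list of rows, each a list of 2 entries, a list of its own where there are three numbers: the shift along the tool's x, y, z in m, then the turn, a rotation vector about the tool's x, y, z in rad. A call has 1 to 8 rows; each row is the pose to reach, as a shift and turn from the pose commanded when the call began, along the tool's axes at that moment; what a row does not reach only later rows make up. A row lasts 1/12 s, in which the tool goes at most 41.7 mm and 7.16 degrees, less where a joint would pass 70% of its speed; a pose out of reach is approached as far as the arm can. A call with a gripper value outside its range is refused whole. "grip" is the gripper's target within -1 to 1 (fully open at 1, half-way at 0, shut at -1), set as the call begins (left out, the last holds). The fingers move at their own pace and stop on an object; "newtons" is the grip in N (left out, the last holds). Time passes only in rows, so rows that repeat a pose let the fingers close. It gives the time, the measured TCP pose, the force and the opening at its end, in the units of the state.
- state(): the state, without advancing time (a new reading comes with each control period).
- eyes.get_image(name): name is "scene" or "side" or "wrist"; returns a dict with "frame" (400x640x3 uint8, red, green, blue), "depth" (400x640 float32, m along the optical axis (not along the pixel's ray), 0 where there is no reading), "fx", "fy", "cx", "cy" (pixels), "R" (3x3) and "t" (3): a world point X has camera coordinates R X + t; the wrist camera has in their place "tool_from_camera" (4x4, takes a point from camera to tool coordinates, whose origin is the TCP and whose axes are the flange's). Camera axes: x right, y down, z forward; pixel columns grow to the right and rows downward; lengths in m; the calibration is good to about 2 mm. A picture is of the moment at which its call begins: read the wrist's pose just before it.
- order.close_job(): hands the job in, once; it reports no verdict.
The state is a dict: "time": time; "qpos": joint angles; "qvel": joint speeds; "effort": joint torques, N m; "position": TCP position; "tcp_rot": TCP orientation; "wrist_force": force on the tool from outside, world axes, zero at the start; "moment": the same for the moment, N m; "grip_width": finger opening in m.
Only numpy, scipy, OpenCV 4.12 (cv2) and the standard library are available. Lean on these libraries where they do the work, as an engineer would, in place of code of your own. Each camera call takes 0.05 s, during which the arm holds its last target.

## Working session

There is one attempt and no reset: what is moved stays moved. The work goes in short steps, Python scripts to look and compute and a tool call to move; the robot and the scene stay as the last step left them, time stands still between calls to the robot, and variables do not carry over. Pictures are saved under pics/ and viewed, and the job is handed in when it is done.

Besides the shell and the picture viewer there is one more tool, called after ">>>" in YAML: its name, and indented under it one key for each argument. apply_moves: Moves the arm, as the interface text tells. Its arguments: {"type":"object","properties":{"series":{"type":"array","items":{"type":"array"}},"grip":{"type":"number"},"newtons":{"type":"number"}},"required":["series"]}

```bash
ls; mkdir -p pics
cat > h.py <<'E'
import numpy as np,cv2,pickle
from workcell import state,eyes,order,bot
def snap(n,f):
    s=state(); im=eyes.get_image(n); im=dict(im); im['state']=s
    pickle.dump(im,open(f'pics/{f}.pkl','wb'))
    cv2.imwrite(f'pics/{f}.png',im['frame'][:,:,::-1]); return im
def load(f): return pickle.load(open(f'pics/{f}.pkl','rb'))
def ray(im,u,v):
    d=np.array([(u-im['cx'])/im['fx'],(v-im['cy'])/im['fy'],1.0])
    R=np.array(im['R']);t=np.array(im['t'])
    return -R.T@t, R.T@d
def atz(im,u,v,z):
    o,d=ray(im,u,v); return o+d*(z-o[2])/d[2]
def dep(im,u,v):
    o,d=ray(im,u,v); return o+d*im['depth'][int(v),int(u)]
def crop(f,x0,y0,x1,y1,k,out):
    im=cv2.imread(f'pics/{f}.png')[y0:y1,x0:x1]
    cv2.imwrite(f'pics/{out}.png',cv2.resize(im,None,fx=k,fy=k,interpolation=cv2.INTER_CUBIC))
E
python3 - <<'E'
from h import *
print(state()); print(bot.grip_depth)
for n in('scene','side'):
    im=snap(n,n+'0'); print(n,im['fx'],im['R'],im['t'])
E
```

```text
pics
{'time': 0.0, 'qpos': array([-1.0177945 ,  0.50185632, -0.42677702,  1.55145545,  0.22083189,
        1.13827568, -0.21028417]), 'qvel': array([ 0.00184361,  0.00325279,  0.00028002, -0.00186562,  0.00138406,
        0.00111143,  0.00030076]), 'effort': array([ 1.21354678e-03, -5.66611648e+01, -5.81540018e+00, -2.79104573e+01,
       -6.85056089e-02,  3.11648345e-02,  1.84886476e-04]), 'position': array([0.18560501, 0.62221071, 0.22566951]), 'tcp_rot': array([-4.53469383e-01, -3.10837132e+00,  2.99500727e-03]), 'wrist_force': array([-0.26802273, -0.72568918,  0.47012354]), 'moment': array([-0.02376634,  0.01948168,  0.01217358]), 'grip_width': 0.09167820455993488}
0.0188
scene 377.33244057143287 [[ 0.73247626 -0.68038535  0.02354354]
 [-0.40933758 -0.46778294 -0.7833402 ]
 [ 0.54398646  0.56414084 -0.6211472 ]] [-0.40610834  0.27753563  0.7657679 ]
side 367.87377536672665 [[ 0.9083809  -0.41762098  0.02090124]
 [-0.14012221 -0.35111847 -0.92578701]
 [ 0.39396689  0.83803851 -0.37746729]] [-0.49302415  0.13596207  0.85868109]
```

View pics/scene0.png

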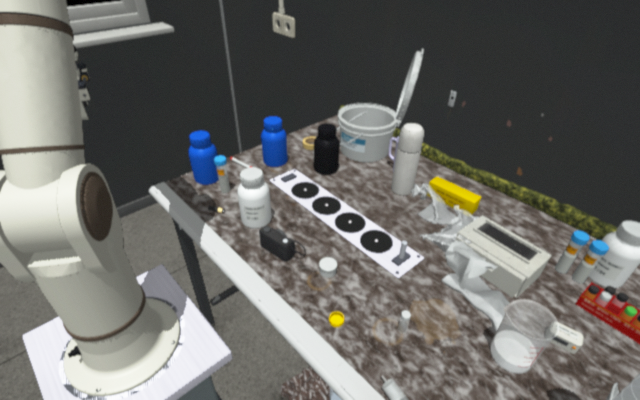

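View pics/side0.png

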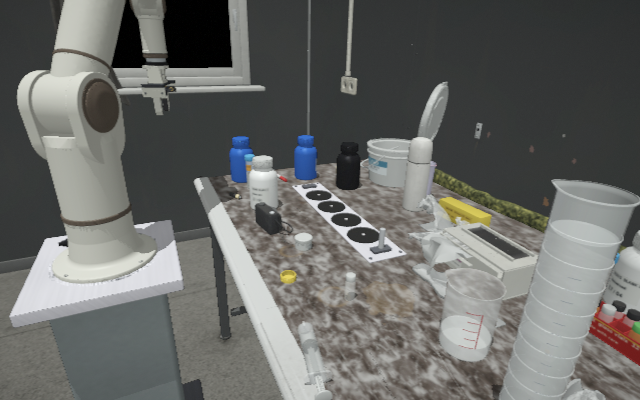

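Run:
```python
from h import *
crop('scene0',140,110,300,270,5,'c1')
crop('scene0',260,160,440,340,4,'c2')
crop('side0',220,120,410,310,4,'c3')
```

```text
(no output)
```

View pics/c1.png

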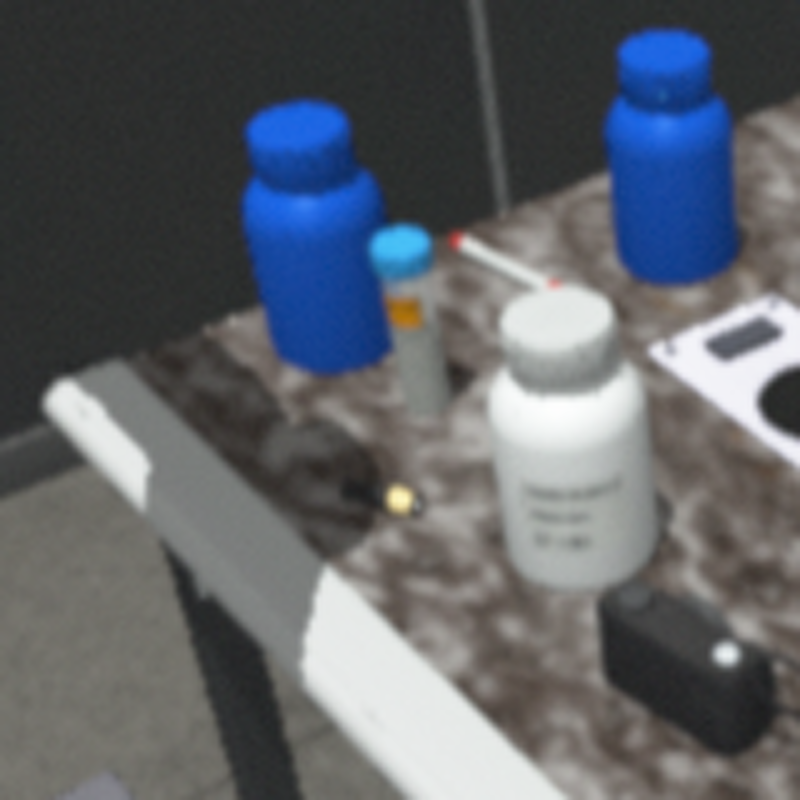

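View pics/c2.png

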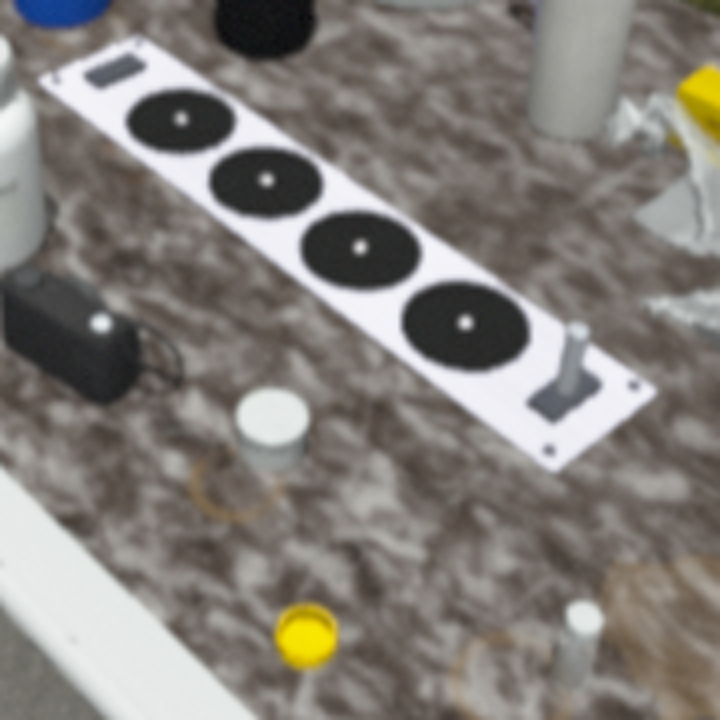

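View pics/c3.png

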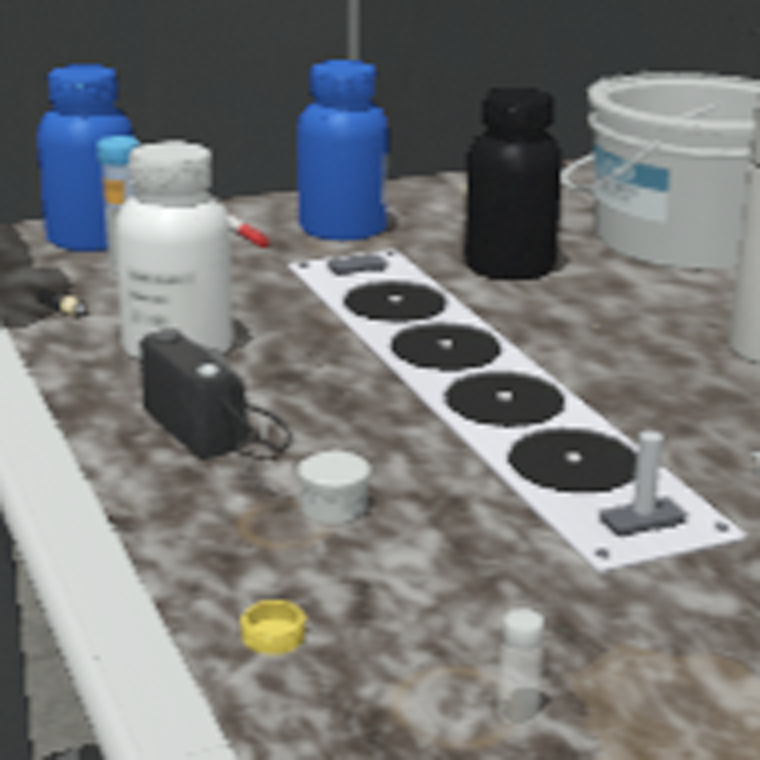

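Run:
```python
from h import *
np.set_printoptions(precision=4,suppress=True)
a=load('scene0');b=load('side0')
P={'pad1':((305.2,189.7),(319,194.7),.008),'pad2':((326.7,205),(331.5,206),.008),'pad3':((350,221.7),(346,219),.008),'pad4':((376.2,240.7),(363.5,234.5),.008),
'vial':((406,313.2),(350.7,275),.056),'pot':((328,263.2),(303.5,237.5),.029),'bottle':((251.6,173),(262.5,159),.157),'tube':((220.2,158.4),(249.5,156.7),.118)}
for k,(p,q,z) in P.items():
    p=np.array(p)-.4;q=np.array(q)-.4
    print(k,atz(a,*p,z),atz(b,*q,z),dep(a,*p.round()))
# camera points from depth
for n,im,box in(('scene',a,(255,225,300,265)),):
    pts=[dep(im,u,v) for v in range(box[1],box[3]) for u in range(box[0],box[2]) if im['depth'][v,u]>0 and im['frame'][v,u].max()<75]
    pts=np.array(pts);pts=pts[(pts[:,2]>.01)&(pts[:,2]<.08)]
    print(pts.min(0),pts.max(0)); t=pts[pts[:,2]>.05]; print(t.min(0),t.max(0),len(t)); r=cv2.minAreaRect(t[:,:2].astype(np.float32));print(r)
    r=cv2.minAreaRect(pts[:,:2].astype(np.float32));print(r, cv2.boxPoints(r))
```

```text
pad1 [0.6106 0.1509 0.008 ] [0.6116 0.1534 0.008 ] [0.6151 0.1552 0.0047]
pad2 [0.6086 0.0504 0.008 ] [0.6081 0.0529 0.008 ] [0.6053 0.0482 0.0095]
pad3 [ 0.6062 -0.0483  0.008 ] [ 0.605  -0.0468  0.008 ] [ 0.6103 -0.0461  0.0053]
pad4 [ 0.6031 -0.1484  0.008 ] [ 0.6023 -0.148   0.008 ] [ 0.6038 -0.1484  0.0087]
vial [ 0.4447 -0.3596  0.056 ] [ 0.4423 -0.3602  0.056 ] [ 0.4467 -0.3596  0.0534]
pot [ 0.4378 -0.1358  0.029 ] [ 0.4352 -0.139   0.029 ] [ 0.438  -0.137   0.0291]
bottle [0.4216 0.1412 0.157 ] [0.4166 0.1312 0.157 ] [0.4223 0.1435 0.1543]
tube [0.4269 0.3164 0.118 ] [0.421  0.3025 0.118 ] [0.4286 0.3187 0.1162]
[ 0.3645 -0.0606  0.0101] [0.4152 0.046  0.0603]
[ 0.3646 -0.049   0.0502] [0.4062 0.046  0.0603] 265
((0.38654711842536926, -0.0003630407154560089), (0.0349406860768795, 0.09529447555541992), 8.638461112976074)
((0.3875117301940918, -0.008571483194828033), (0.03908662870526314, 0.11219076812267303), 13.661632537841797) [[ 0.3553  0.0413]
 [ 0.3818 -0.0677]
 [ 0.4198 -0.0585]
 [ 0.3933  0.0506]]
```

```bash
cat >> h.py <<'E'
from scipy.spatial.transform import Rotation as Ro
def plan(x,y,z,psi=0.):
    s=state();R=Ro.from_rotvec(s['tcp_rot'])
    c,n=np.cos(psi),np.sin(psi)
    T=Ro.from_matrix(np.array([[-n,c,0],[c,n,0],[0,0,-1]]))
    print('t%.2f'%s['time'],'pos',s['position'].round(4),'F',s['wrist_force'].round(1),'w',round(s['grip_width'],4),'q',s['qpos'].round(2))
    print('shift',R.inv().apply(np.array([x,y,z])-s['position']).round(4).tolist(),'turn',(R.inv()*T).as_rotvec().round(4).tolist())
def wray(im,u,v):
    s=im['state'];R=Ro.from_rotvec(s['tcp_rot']).as_matrix();M=np.array(im['tool_from_camera'])
    d=R@M[:3,:3]@np.array([(u-im['cx'])/im['fx'],(v-im['cy'])/im['fy'],1]); return R@M[:3,3]+s['position'],d
def watz(im,u,v,z):
    o,d=wray(im,u,v); return o+d*(z-o[2])/d[2]
E
python3 -c "
from h import *
plan(.5,0.05,.3,0)
a=load('scene0')
np.set_printoptions(precision=3,suppress=True)
for u,v in((200,136),(272,122),(205,175),(327,130),(410,130),(205,222),(220,210)): print(u,v,dep(a,u,v))
"
```

```text
t0.10 pos [0.1856 0.6223 0.2258] F [-0.8 -0.2 -0.7] w 0.0917 q [-1.02  0.5  -0.43  1.55  0.22  1.14 -0.21]
shift [-0.4648, -0.4587, -0.0734] turn [-0.0015, 0.001, 1.281]
200 136 [0.42  0.408 0.155]
272 122 [-0.005 -0.578  0.703]
205 175 [0.4   0.382 0.037]
327 130 [0.739 0.192 0.153]
410 130 [ 0.826 -0.05   0.219]
205 222 [ 0.307  0.227 -0.002]
220 210 [0.359 0.232 0.01 ]
```

>>> apply_moves:
  series:
    - [[-0.4648,-0.4587,-0.0734],[0,0,1.281]]
    - [[-0.4648,-0.4587,-0.0734],[0,0,1.281]]
    - [[-0.4648,-0.4587,-0.0734],[0,0,1.281]]
    - [[-0.4648,-0.4587,-0.0734],[0,0,1.281]]
    - [[-0.4648,-0.4587,-0.0734],[0,0,1.281]]
    - [[-0.4648,-0.4587,-0.0734],[0,0,1.281]]
    - [[-0.4648,-0.4587,-0.0734],[0,0,1.281]]
    - [[-0.4648,-0.4587,-0.0734],[0,0,1.281]]
  grip: 1

```text
time: 0.77
position: [0.3455, 0.3304, 0.264]
tcp_rot: [-1.896, -2.505, 0.0]
wrist_force: [1.8, 0.2, -0.3]
grip_width: 0.0921
```

```bash
python3 -c "
from h import *
plan(.5,0.05,.3,0)"
```

```text
t0.77 pos [0.3455 0.3304 0.264 ] F [ 1.8  0.2 -0.3] w 0.0921 q [-0.67  0.13 -0.17  1.93  0.02  1.08 -0.57]
shift [-0.3118, 0.0725, -0.0361] turn [-0.0003, -0.0, 0.2749]
```

>>> apply_moves:
  series:
    - [[-0.312,0.0725,-0.036],[0,0,0.275]]
    - [[-0.312,0.0725,-0.036],[0,0,0.275]]
    - [[-0.312,0.0725,-0.036],[0,0,0.275]]
    - [[-0.312,0.0725,-0.036],[0,0,0.275]]
    - [[-0.312,0.0725,-0.036],[0,0,0.275]]
    - [[-0.312,0.0725,-0.036],[0,0,0.275]]
    - [[-0.312,0.0725,-0.036],[0,0,0.275]]
    - [[-0.312,0.0725,-0.036],[0,0,0.275]]

```text
time: 1.43
position: [0.5024, 0.0489, 0.3003]
tcp_rot: [2.217, 2.224, -0.0]
wrist_force: [0.7, -0.2, 1.3]
grip_width: 0.092
```

```bash
python3 -c "
from h import *
im=snap('wrist','w1');print(im['fx'],im['cx'],im['cy'],im['tool_from_camera'])
plan(.4365,-0.137,.1,0)"
```

```text
303.7040363469786 320.30743706246426 201.15294782512828 [[ 4.38545038e-04 -9.64586452e-01 -2.63766535e-01  7.18352913e-02]
 [ 9.99999903e-01  4.33456085e-04  7.74894704e-05 -6.37659849e-04]
 [ 3.95859164e-05 -2.63766544e-01  9.64586548e-01 -1.58148971e-01]
 [ 0.00000000e+00  0.00000000e+00  0.00000000e+00  1.00000000e+00]]
t1.48 pos [0.5051 0.0431 0.301 ] F [ 2.8 -4.2  1.8] w 0.0918 q [-0.28  0.14  0.15  1.83 -0.02  1.17 -0.12]
shift [-0.1796, -0.0687, 0.2014] turn [0.0035, 0.004, -0.0037]
```

View pics/w1.png

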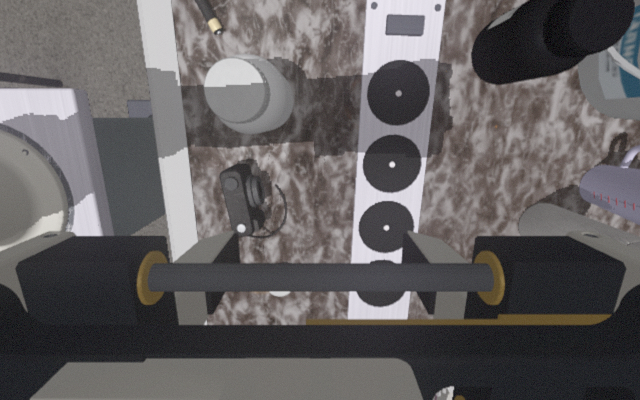

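```bash
python3 -c "
from h import *
im=load('w1')
for n,u,v,z in(('p1',398.5,93,.008),('p2',392,164,.008),('p3',386.3,228,.008),('bot',237,90,.157),('strap',287,205,.01),('tri',245,225,.05)): print(n,watz(im,u,v,z).round(4))
plan(.4365,-0.137,.1,0)"
```

```text
p1 [0.6112 0.1547 0.008 ]
p2 [0.6087 0.0549 0.008 ]
p3 [ 0.6064 -0.0463  0.008 ]
bot [0.4237 0.1456 0.157 ]
strap [ 0.451  -0.0085  0.01  ]
tri [ 0.3949 -0.0268  0.05  ]
t1.48 pos [0.5051 0.0431 0.301 ] F [ 2.8 -4.2  1.8] w 0.0918 q [-0.28  0.14  0.15  1.83 -0.02  1.17 -0.12]
shift [-0.1796, -0.0687, 0.2014] turn [0.0035, 0.004, -0.0037]
```

>>> apply_moves:
  series:
    - [[-0.18,-0.0687,0.16],[0,0,0]]
    - [[-0.18,-0.0687,0.16],[0,0,0]]
    - [[-0.18,-0.0687,0.16],[0,0,0]]
    - [[-0.18,-0.0687,0.16],[0,0,0]]
    - [[-0.18,-0.0687,0.16],[0,0,0]]
    - [[-0.18,-0.0687,0.16],[0,0,0]]
    - [[-0.18,-0.0687,0.16],[0,0,0]]
    - [[-0.18,-0.0687,0.16],[0,0,0]]

```text
time: 2.15
position: [0.4311, -0.1287, 0.1382]
tcp_rot: [-2.217, -2.221, 0.005]
wrist_force: [0.9, 1.2, -0.0]
grip_width: 0.092
```

```bash
python3 -c "
from h import *
im=snap('wrist','w2')
plan(.4365,-0.137,.1,0)
plan(.4365,-0.137,.1,0)"
```

```text
t2.20 pos [ 0.433  -0.1275  0.1394] F [ 0.9  0.3 -0.5] w 0.0918 q [-0.01  0.24  0.27  2.13 -0.09  0.78  0.32]
shift [-0.0095, 0.0035, 0.0394] turn [-0.0018, -0.0005, 0.0043]
t2.20 pos [ 0.433  -0.1275  0.1394] F [ 0.9  0.3 -0.5] w 0.0918 q [-0.01  0.24  0.27  2.13 -0.09  0.78  0.32]
shift [-0.0095, 0.0035, 0.0394] turn [-0.0018, -0.0005, 0.0043]
```

View pics/w2.png

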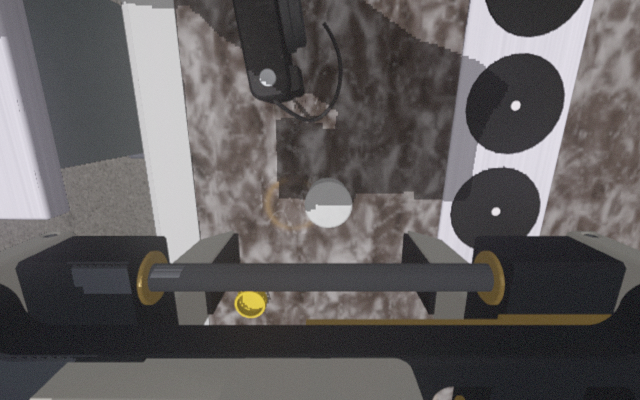

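```bash
python3 -c "
from h import *
im=load('w2')
for n,u,v,z in(('pot',328.5,202.5,.029),('p3',515.5,105,.008),('p4',495.5,212,.008),('strap',315,122,.01)): print(n,watz(im,u,v,z).round(4))
plan(.4365,-0.137,.05,0)"
```

```text
pot [ 0.4375 -0.1312  0.029 ]
p3 [ 0.6061 -0.0451  0.008 ]
p4 [ 0.6036 -0.1463  0.008 ]
strap [ 0.4249 -0.0603  0.01  ]
t2.20 pos [ 0.433  -0.1275  0.1394] F [ 0.9  0.3 -0.5] w 0.0918 q [-0.01  0.24  0.27  2.13 -0.09  0.78  0.32]
shift [-0.0095, 0.0036, 0.0894] turn [-0.0018, -0.0005, 0.0043]
```

>>> apply_moves:
  series:
    - [[-0.0065,0.004,0.06],[0,0,0.004]]
    - [[-0.0065,0.004,0.06],[0,0,0.004]]
    - [[-0.0065,0.004,0.06],[0,0,0.004]]
    - [[-0.0065,0.004,0.06],[0,0,0.004]]
    - [[-0.0065,0.004,0.06],[0,0,0.004]]
    - [[-0.0065,0.004,0.06],[0,0,0.004]]

```text
time: 2.7
position: [0.4394, -0.1335, 0.0816]
tcp_rot: [2.216, 2.224, 0.003]
wrist_force: [0.3, -0.2, 0.3]
grip_width: 0.0916
```

```bash
python3 -c "
from h import *
im=snap('wrist','w3')
plan(.4375,-0.134,.006,0)
crop('w3',220,80,620,330,2,'w3c')
"
```

```text
t2.75 pos [ 0.4393 -0.1337  0.0815] F [ 0.7 -0.1 -0.1] w 0.0918 q [ 0.02  0.36  0.25  2.15 -0.15  0.64  0.38]
shift [-0.0003, -0.002, 0.0755] turn [0.0031, 0.0002, 0.003]
```

View pics/w3c.png

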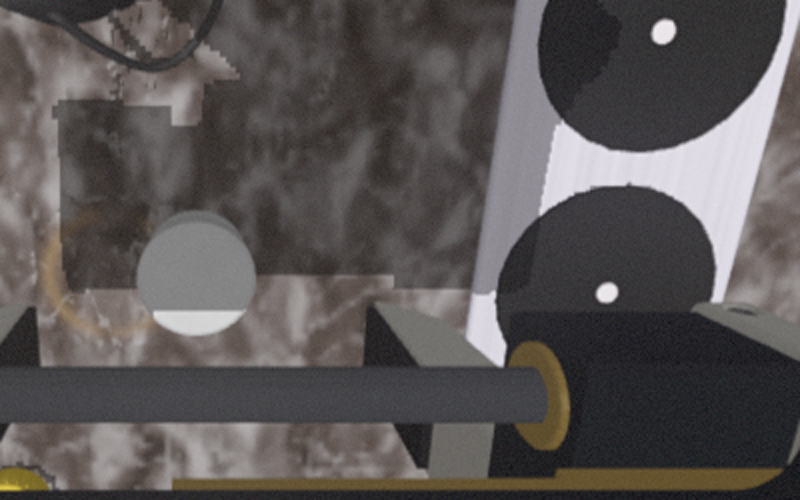

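```bash
python3 -c "
from h import *
im=load('w3')
for n,u,v,z in(('pot',318,218.8,.029),('p3',551.7,95.5,.008),('p4',523,226,.008),): print(n,watz(im,u,v,z).round(4))
"
```

```text
pot [ 0.4373 -0.1327  0.029 ]
p3 [ 0.6062 -0.0453  0.008 ]
p4 [ 0.6034 -0.1455  0.008 ]
```

>>> apply_moves:
  series:
    - [[0.001,-0.002,0.035],[0,0,0.003]]
    - [[0.001,-0.002,0.06],[0,0,0.003]]
    - [[0.001,-0.002,0.0755],[0,0,0.003]]
    - [[0.001,-0.002,0.0755],[0,0,0.003]]
    - [[0.001,-0.002,0.0755],[0,0,0.003]]

```text
time: 3.17
position: [0.4358, -0.1329, 0.0048]
tcp_rot: [-2.222, -2.22, 0.0]
wrist_force: [0.5, 0.3, 0.2]
grip_width: 0.0916
```

>>> apply_moves:
  series:
    - [[0,0,0],[0,0,0]]
    - [[0,0,0],[0,0,0]]
    - [[0,0,0],[0,0,0]]
    - [[0,0,0],[0,0,0]]
    - [[0,0,0],[0,0,0]]
    - [[0,0,0],[0,0,0]]
    - [[0,0,0],[0,0,0]]
    - [[0,0,0],[0,0,0]]
  grip: -1
  newtons: 12

```text
time: 3.83
position: [0.4359, -0.133, 0.0045]
tcp_rot: [2.222, 2.22, 0.0]
wrist_force: [-0.5, 0.8, 1.9]
grip_width: 0.0432
```

```bash
python3 -c "
from h import *
im=snap('wrist','w4')
plan(.6115,.1548,.1,0)
crop('w4',220,80,620,330,2,'w4c')
"
```

```text
t3.88 pos [ 0.4359 -0.133   0.0045] F [ 0.2 -0.   1.7] w 0.0429 q [ 0.07  0.51  0.2   2.18 -0.22  0.47  0.44]
shift [0.2879, 0.1754, -0.0955] turn [0.0002, 0.0, -0.0009]
```

View pics/w4c.png

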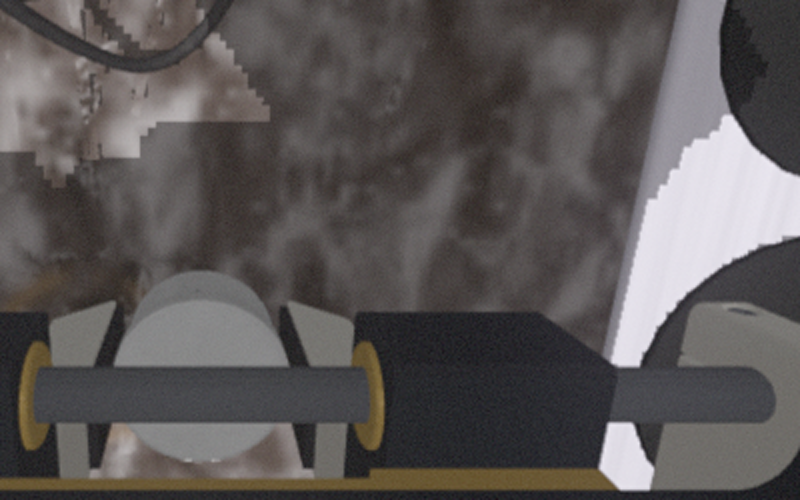

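```bash
python3 -c "
from h import *
a=load('scene0')
P=[]
for v in range(120,172):
  for u in range(308,345):
    if a['frame'][v,u].max()<40 and a['depth'][v,u]>0: P.append(dep(a,u,v))
P=np.array(P);P=P[(P[:,2]>.03)&(P[:,2]<.12)&(P[:,0]<.9)]
A=np.c_[2*P[:,:2],np.ones(len(P))];s=np.linalg.lstsq(A,(P[:,:2]**2).sum(1),rcond=None)[0];print(s[:2],np.sqrt(s[2]+s[0]**2+s[1]**2),P.min(0),P.max(0))
"
```

```text
[0.74353087 0.19814636] 0.03395936422252394 [0.70408489 0.15948799 0.03003266] [0.77291466 0.22876951 0.11998538]
```

>>> apply_moves:
  series:
    - [[0,0,-0.04],[0,0,0]]
    - [[0,0,-0.08],[0,0,0]]
    - [[0,0,-0.12],[0,0,0]]
    - [[0,0,-0.16],[0,0,0]]
    - [[0,0,-0.2],[0,0,0]]
    - [[0,0,-0.2],[0,0,0]]

```text
time: 4.38
position: [0.4403, -0.1343, 0.2117]
tcp_rot: [2.216, 2.213, 0.012]
wrist_force: [1.1, -1.0, -0.9]
grip_width: 0.0431
```

```bash
python3 -c "
from h import *
plan(.6115,.1548,.2,-.785)
"
```

```text
t4.38 pos [ 0.4403 -0.1343  0.2117] F [ 1.1 -1.  -0.9] w 0.0431 q [-0.05  0.14  0.31  2.05 -0.05  0.94  0.29]
shift [0.2894, 0.1706, 0.0133] turn [0.0124, -0.0033, 0.7835]
```

>>> apply_moves:
  series:
    - [[0.289,0.171,0.01],[0,0,0.785]]
    - [[0.289,0.171,0.01],[0,0,0.785]]
    - [[0.289,0.171,0.01],[0,0,0.785]]
    - [[0.289,0.171,0.01],[0,0,0.785]]
    - [[0.289,0.171,0.01],[0,0,0.785]]
    - [[0.289,0.171,0.01],[0,0,0.785]]
    - [[0.289,0.171,0.01],[0,0,0.785]]
    - [[0.289,0.171,0.01],[0,0,0.785]]

```text
time: 5.05
position: [0.6, 0.1453, 0.1943]
tcp_rot: [-2.905, -1.196, 0.001]
wrist_force: [0.4, -0.4, 0.6]
grip_width: 0.0436
```

>>> apply_moves:
  series:
    - [[0,0,0],[0,0,0]]
    - [[0,0,0],[0,0,0]]
    - [[0,0,0],[0,0,0]]

```text
time: 5.3
position: [0.599, 0.1428, 0.1939]
tcp_rot: [2.902, 1.202, -0.003]
wrist_force: [-0.1, 0.2, -0.6]
grip_width: 0.0431
```

```bash
python3 -c "
from h import *
snap('wrist','w5')
plan(.6115,.1548,.05,-.785)
"
```

```text
t5.35 pos [0.599  0.1417 0.1943] F [-0.9 -1.1 -0.6] w 0.0431 q [-0.47  0.45  0.26  1.69 -0.13  1.02 -0.96]
shift [0.0184, -0.0005, 0.1443] turn [0.0, 0.0018, -0.0022]
```

View pics/w5.png

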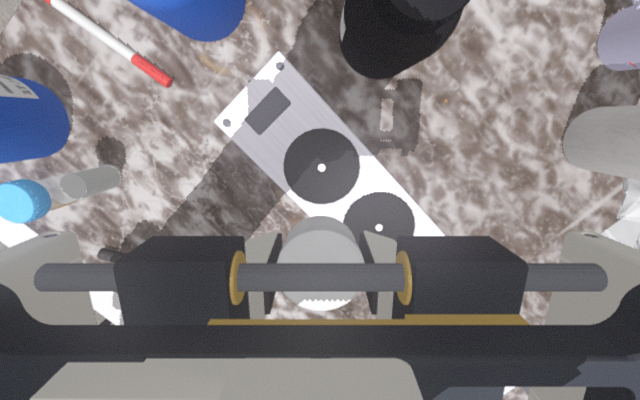

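```bash
python3 -c "
from h import *
im=load('w5')
for n,u,v,z in(('p1',321.5,168,.008),('p2',379,228,.008),): print(n,watz(im,u,v,z).round(4))
"
```

```text
p1 [0.6102 0.1538 0.008 ]
p2 [0.6078 0.0534 0.008 ]
```

>>> apply_moves:
  series:
    - [[0.0175,0,0.04],[0,0,0]]
    - [[0.0175,0,0.08],[0,0,0]]
    - [[0.0175,0,0.12],[0,0,0]]
    - [[0.0175,0,0.144],[0,0,0]]
    - [[0.0175,0,0.144],[0,0,0]]
    - [[0.0175,0,0.144],[0,0,0]]

```text
time: 5.85
position: [0.6108, 0.1534, 0.0501]
tcp_rot: [2.904, 1.198, -0.005]
wrist_force: [1.0, 0.3, 0.2]
grip_width: 0.0434
```

```bash
python3 -c "
from h import *
plan(.611,.154,.0135,-.785)
"
```

```text
t5.85 pos [0.6108 0.1534 0.0501] F [1.  0.3 0.2] w 0.0434 q [-0.45  0.65  0.21  1.74 -0.18  0.78 -0.93]
shift [0.0007, -0.0003, 0.0366] turn [-0.0009, 0.0033, -0.0034]
```

>>> apply_moves:
  series:
    - [[0.0007,0,0.015],[0,0,0]]
    - [[0.0007,0,0.028],[0,0,0]]
    - [[0.0007,0,0.036],[0,0,0]]
    - [[0.0007,0,0.0375],[0,0,0]]
    - [[0.0007,0,0.0375],[0,0,0]]
    - [[0.0007,0,0.0375],[0,0,0]]

```text
time: 6.35
position: [0.6129, 0.1563, 0.0138]
tcp_rot: [2.903, 1.201, 0.001]
wrist_force: [-0.4, 0.6, 0.4]
grip_width: 0.0429
```

>>> apply_moves:
  series:
    - [[0,0,0],[0,0,0]]
    - [[0,0,0],[0,0,0]]
    - [[0,0,0],[0,0,0]]
    - [[0,0,0],[0,0,0]]
    - [[0,0,0],[0,0,0]]
  grip: 1

```text
time: 6.77
position: [0.6126, 0.1563, 0.0136]
tcp_rot: [-2.903, -1.202, -0.0]
wrist_force: [-0.0, 0.3, 1.2]
grip_width: 0.0719
```

>>> apply_moves:
  series:
    - [[0,0,-0.03],[0,0,0]]
    - [[0,0,-0.07],[0,0,0]]
    - [[0,0,-0.11],[0,0,0]]
    - [[0,0,-0.15],[0,0,0]]
    - [[0,0,-0.19],[0,0,0]]
    - [[0,0,-0.19],[0,0,0]]

```text
time: 7.27
position: [0.618, 0.1572, 0.2131]
tcp_rot: [2.902, 1.2, 0.024]
wrist_force: [2.7, 0.0, 0.2]
grip_width: 0.0921
```

```bash
python3 -c "
from h import *
snap('wrist','w6');snap('scene','s6')
crop('s6',220,130,400,270,4,'s6c')
plan(.5,-.2,.25,0)
"
```

```text
t7.37 pos [0.6141 0.1566 0.2061] F [-0.2 -0.5 -1.6] w 0.0915 q [-0.48  0.46  0.26  1.64 -0.13  1.05 -0.97]
shift [-0.3325, 0.1718, -0.0451] turn [0.0039, -0.0038, -0.7859]
```

View pics/w6.png

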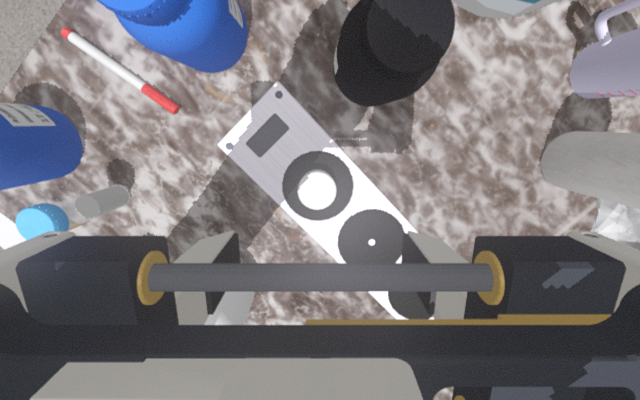

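View pics/s6c.png

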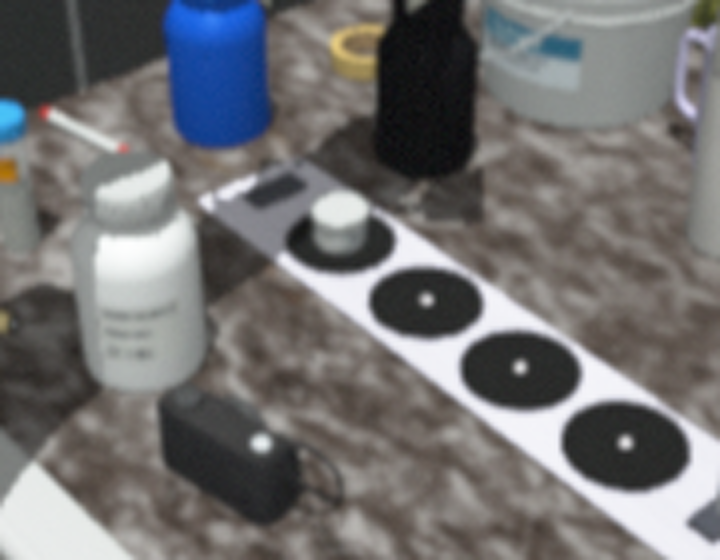

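```bash
python3 -c "
from h import *
im=load('w6');a=load('s6')
print(watz(im,318.5,187,.037),watz(im,371.5,242,.008),atz(a,304.6,181.9,.037))
plan(.5,-.2,.25,0)
"
```

```text
[0.61557789 0.15764731 0.037     ] [0.60821793 0.05418526 0.008     ] [0.60952993 0.15014101 0.037     ]
t7.37 pos [0.6141 0.1566 0.2061] F [-0.2 -0.5 -1.6] w 0.0915 q [-0.48  0.46  0.26  1.64 -0.13  1.05 -0.97]
shift [-0.3325, 0.1718, -0.0451] turn [0.0039, -0.0038, -0.7859]
```

>>> apply_moves:
  series:
    - [[-0.332,0.172,-0.03],[0,0,-0.786]]
    - [[-0.332,0.172,-0.03],[0,0,-0.786]]
    - [[-0.332,0.172,-0.03],[0,0,-0.786]]
    - [[-0.332,0.172,-0.03],[0,0,-0.786]]
    - [[-0.332,0.172,-0.03],[0,0,-0.786]]
    - [[-0.332,0.172,-0.03],[0,0,-0.786]]
    - [[-0.332,0.172,-0.03],[0,0,-0.786]]
    - [[-0.332,0.172,-0.03],[0,0,-0.786]]

```text
time: 8.03
position: [0.5112, -0.1571, 0.2279]
tcp_rot: [-2.215, -2.223, 0.003]
wrist_force: [0.1, -0.5, 0.4]
grip_width: 0.0919
```

```bash
python3 -c "
from h import *
plan(.444,-.357,.16,0)
"
```

```text
t8.03 pos [ 0.5112 -0.1571  0.2279] F [ 0.1 -0.5  0.4] w 0.0919 q [ 0.04  0.27  0.25  1.86 -0.07  1.03  0.32]
shift [-0.1998, -0.0676, 0.068] turn [-0.0032, -0.0009, 0.0035]
```

>>> apply_moves:
  series:
    - [[-0.19,-0.066,0.06],[0,0,0]]
    - [[-0.19,-0.066,0.06],[0,0,0]]
    - [[-0.19,-0.066,0.06],[0,0,0]]
    - [[-0.19,-0.066,0.06],[0,0,0]]
    - [[-0.19,-0.066,0.06],[0,0,0]]
    - [[-0.19,-0.066,0.06],[0,0,0]]
    - [[-0.19,-0.066,0.06],[0,0,0]]
    - [[-0.19,-0.066,0.06],[0,0,0]]

```text
time: 8.7
position: [0.4464, -0.345, 0.168]
tcp_rot: [-2.22, -2.218, 0.0]
wrist_force: [0.8, -0.1, -0.1]
grip_width: 0.092
```

```bash
python3 -c "
from h import *
snap('wrist','w7')
plan(.444,-.357,.1,0)
"
```

```text
t8.75 pos [ 0.4475 -0.3442  0.1685] F [ 1.2  0.2 -0.2] w 0.0919 q [ 0.35  0.4   0.32  1.84 -0.15  0.93  0.74]
shift [-0.013, -0.0034, 0.0685] turn [-0.0014, -0.002, 0.0014]
```

View pics/w7.png

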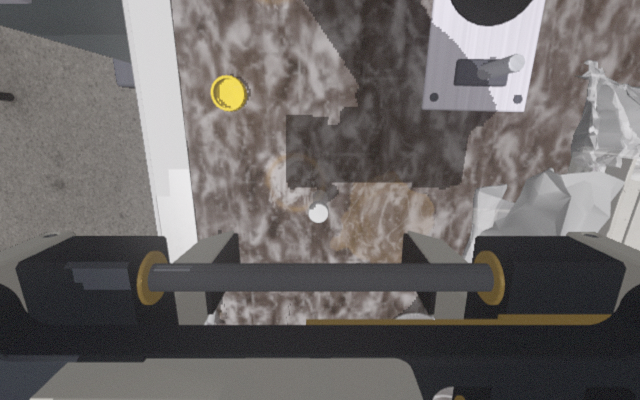

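```bash
python3 -c "
from h import *
im=load('w7')
print(watz(im,318,212.5,.056))
"
```

```text
[ 0.44335059 -0.35768458  0.056     ]
```

>>> apply_moves:
  series:
    - [[-0.0135,-0.004,0.03],[0,0,0.001]]
    - [[-0.0135,-0.004,0.06],[0,0,0.001]]
    - [[-0.0135,-0.004,0.08],[0,0,0.001]]
    - [[-0.0135,-0.004,0.08],[0,0,0.001]]
    - [[-0.0135,-0.004,0.08],[0,0,0.001]]
    - [[-0.0135,-0.004,0.08],[0,0,0.001]]

```text
time: 9.25
position: [0.4449, -0.3587, 0.0908]
tcp_rot: [2.219, 2.222, 0.001]
wrist_force: [-0.4, -0.5, -0.0]
grip_width: 0.092
```

```bash
python3 -c "
from h import *
snap('wrist','w8')
crop('w8',220,130,420,330,3,'w8c')
plan(.4434,-.3577,.012,0)
"
```

```text
t9.30 pos [ 0.445  -0.3593  0.0913] F [-0.5 -0.2  0.5] w 0.0917 q [ 0.4   0.51  0.3   1.88 -0.21  0.78  0.81]
shift [0.0017, -0.0018, 0.0793] turn [0.0024, 0.0012, 0.0007]
```

View pics/w8c.png

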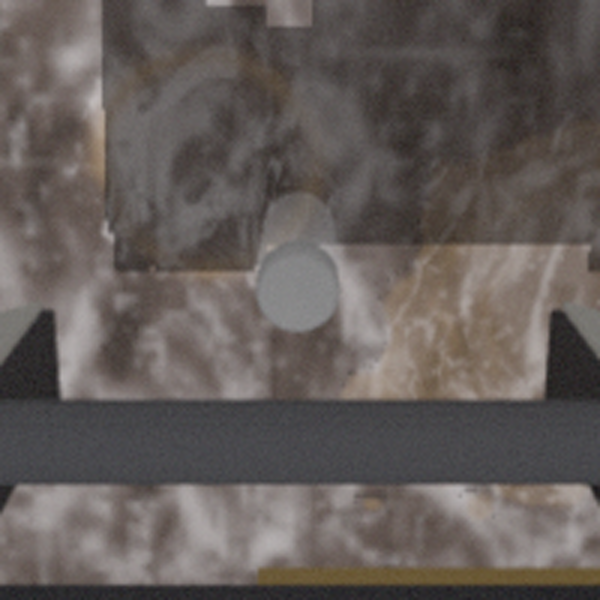

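```bash
python3 -c "
from h import *
im=load('w8')
print(watz(im,319,226.3,.056))
"
```

```text
[ 0.44343545 -0.35725693  0.056     ]
```

>>> apply_moves:
  series:
    - [[0.002,-0.0017,0.03],[0,0,0]]
    - [[0.002,-0.0017,0.06],[0,0,0]]
    - [[0.002,-0.0017,0.079],[0,0,0]]
    - [[0.002,-0.0017,0.079],[0,0,0]]
    - [[0.002,-0.0017,0.079],[0,0,0]]
    - [[0.002,-0.0017,0.079],[0,0,0]]

```text
time: 9.8
position: [0.4431, -0.3585, 0.0127]
tcp_rot: [2.22, 2.218, 0.001]
wrist_force: [0.7, 0.2, 0.6]
grip_width: 0.0921
```

>>> apply_moves:
  series:
    - [[0,0,0],[0,0,0]]
    - [[0,0,0],[0,0,0]]
    - [[0,0,0],[0,0,0]]
    - [[0,0,0],[0,0,0]]
    - [[0,0,0],[0,0,0]]
    - [[0,0,0],[0,0,0]]
    - [[0,0,0],[0,0,0]]
    - [[0,0,0],[0,0,0]]
  grip: -1
  newtons: 10

```text
time: 10.47
position: [0.4416, -0.3574, 0.0106]
tcp_rot: [-2.222, -2.22, 0.0]
wrist_force: [-0.5, -0.2, -0.1]
grip_width: 0.0428
```

```bash
python3 -c "
from h import *
plan(.4434,-.3577,.2,0)
"
```

```text
t10.47 pos [ 0.4416 -0.3574  0.0106] F [-0.5 -0.2 -0.1] w 0.0428 q [ 0.44  0.64  0.25  1.91 -0.26  0.63  0.85]
shift [-0.0003, 0.0018, -0.1894] turn [-0.0002, -0.0001, -0.001]
```

Still closing; wait.

>>> apply_moves:
  series:
    - [[0,0,0],[0,0,0]]
    - [[0,0,0],[0,0,0]]
    - [[0,0,0],[0,0,0]]
    - [[0,0,0],[0,0,0]]
    - [[0,0,0],[0,0,0]]
    - [[0,0,0],[0,0,0]]

```text
time: 10.97
position: [0.4416, -0.3574, 0.0106]
tcp_rot: [-2.222, -2.22, -0.0]
wrist_force: [0.8, -0.6, 0.1]
grip_width: 0.0196
```

>>> apply_moves:
  series:
    - [[0,0,-0.04],[0,0,0]]
    - [[0,0,-0.08],[0,0,0]]
    - [[0,0,-0.12],[0,0,0]]
    - [[0,0,-0.16],[0,0,0]]
    - [[0,0,-0.16],[0,0,0]]
    - [[0,0,-0.16],[0,0,0]]

```text
time: 11.47
position: [0.4434, -0.3588, 0.1737]
tcp_rot: [2.218, 2.216, 0.003]
wrist_force: [0.4, 0.2, -0.4]
grip_width: 0.0194
```

```bash
python3 -c "
from h import *
plan(.6085,.053,.16,0)
plan(.6085,.053,.16,-.524)
"
```

```text
t11.47 pos [ 0.4434 -0.3588  0.1737] F [ 0.4  0.2 -0.4] w 0.0194 q [ 0.37  0.39  0.33  1.83 -0.16  0.93  0.77]
shift [0.412, 0.1646, 0.0133] turn [0.0055, 0.0033, -0.001]
t11.47 pos [ 0.4434 -0.3588  0.1737] F [ 0.4  0.2 -0.4] w 0.0194 q [ 0.37  0.39  0.33  1.83 -0.16  0.93  0.77]
shift [0.412, 0.1646, 0.0133] turn [0.0063, 0.0017, 0.523]
```

>>> apply_moves:
  series:
    - [[0.412,0.165,0.013],[0,0,0]]
    - [[0.412,0.165,0.013],[0,0,0]]
    - [[0.412,0.165,0.013],[0,0,0]]
    - [[0.412,0.165,0.013],[0,0,0]]
    - [[0.412,0.165,0.013],[0,0,0]]
    - [[0.412,0.165,0.013],[0,0,0]]
    - [[0.412,0.165,0.013],[0,0,0]]
    - [[0.412,0.165,0.013],[0,0,0]]

```text
time: 12.13
position: [0.5649, -0.0461, 0.1591]
tcp_rot: [-2.221, -2.219, 0.003]
wrist_force: [0.2, 0.1, 0.6]
grip_width: 0.0192
```

```bash
python3 -c "
from h import *
plan(.6085,.053,.12,0)
"
```

```text
t12.13 pos [ 0.5649 -0.0461  0.1591] F [0.2 0.1 0.6] w 0.0192 q [-0.14  0.4   0.22  1.84 -0.11  0.91  0.13]
shift [0.0991, 0.0436, 0.039] turn [-0.0029, -0.0002, -0.001]
```

>>> apply_moves:
  series:
    - [[0.085,0.038,0.03],[0,0,0]]
    - [[0.085,0.038,0.03],[0,0,0]]
    - [[0.085,0.038,0.03],[0,0,0]]
    - [[0.085,0.038,0.03],[0,0,0]]
    - [[0.085,0.038,0.03],[0,0,0]]
    - [[0.085,0.038,0.03],[0,0,0]]

```text
time: 12.63
position: [0.6028, 0.0347, 0.1299]
tcp_rot: [-2.224, -2.218, 0.004]
wrist_force: [-0.3, -0.4, -0.1]
grip_width: 0.0199
```

```bash
python3 -c "
from h import *
snap('wrist','w9')
plan(.6088,.0545,.06,0)
"
```

```text
t12.68 pos [0.6031 0.0342 0.1305] F [ 0.4 -0.1 -0.1] w 0.0196 q [-0.25  0.5   0.19  1.77 -0.12  0.89 -0.01]
shift [0.0205, 0.0057, 0.0704] turn [-0.0012, 0.0014, -0.0038]
```

View pics/w9.png

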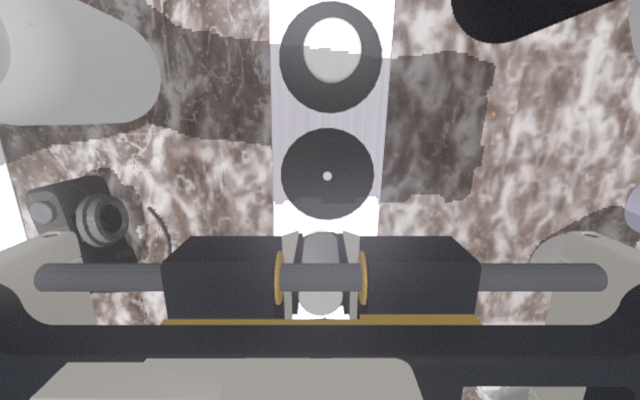

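```bash
python3 -c "
from h import *
im=load('w9')
print(watz(im,327,176,.008), watz(im,332,49.5,.037))
"
```

```text
[0.60822527 0.05411881 0.008     ] [0.61107062 0.15621391 0.037     ]
```

>>> apply_moves:
  series:
    - [[0.02,0.005,0.03],[0,0,0]]
    - [[0.02,0.005,0.06],[0,0,0]]
    - [[0.02,0.005,0.085],[0,0,0]]
    - [[0.02,0.005,0.085],[0,0,0]]
    - [[0.02,0.005,0.085],[0,0,0]]
    - [[0.02,0.005,0.085],[0,0,0]]

```text
time: 13.18
position: [0.6099, 0.0551, 0.0475]
tcp_rot: [2.224, 2.217, 0.002]
wrist_force: [1.2, -0.5, 0.3]
grip_width: 0.02
```

```bash
python3 -c "
from h import *
plan(.6083,.0543,.0192,0)
"
```

```text
t13.18 pos [0.6099 0.0551 0.0475] F [ 1.2 -0.5  0.3] w 0.02 q [-0.26  0.62  0.17  1.79 -0.14  0.74 -0.02]
shift [-0.0008, -0.0017, 0.0283] turn [0.0019, 0.0004, -0.0033]
```

>>> apply_moves:
  series:
    - [[0,-0.001,0.012],[0,0,0]]
    - [[0,-0.001,0.022],[0,0,0]]
    - [[0,-0.001,0.0275],[0,0,0]]
    - [[0,-0.001,0.0275],[0,0,0]]
    - [[0,-0.001,0.0275],[0,0,0]]
    - [[0,-0.001,0.0275],[0,0,0]]

```text
time: 13.68
position: [0.6078, 0.0567, 0.0183]
tcp_rot: [-2.222, -2.22, 0.0]
wrist_force: [0.3, 0.6, -0.1]
grip_width: 0.0198
```

```bash
python3 -c "
from h import *
plan(.6083,.0543,.0190,0)
"
```

```text
t13.68 pos [0.6078 0.0567 0.0183] F [ 0.3  0.6 -0.1] w 0.0198 q [-0.25  0.67  0.16  1.8  -0.15  0.69 -0.02]
shift [-0.0024, 0.0005, -0.0007] turn [-0.0004, 0.0, -0.0009]
```

>>> apply_moves:
  series:
    - [[0,0,0.0003],[0,0,0]]
    - [[0,0,0.0003],[0,0,0]]
    - [[0,0,0.0003],[0,0,0]]
    - [[0,0,0.0003],[0,0,0]]
    - [[0,0,0.0003],[0,0,0]]
    - [[0,0,0.0003],[0,0,0]]
  grip: 1

```text
time: 14.18
position: [0.6079, 0.0567, 0.0181]
tcp_rot: [2.222, 2.22, 0.0]
wrist_force: [0.4, 1.0, -0.3]
grip_width: 0.0553
```

>>> apply_moves:
  series:
    - [[0,0,-0.02],[0,0,0]]
    - [[0,0,-0.05],[0,0,0]]
    - [[0,0,-0.09],[0,0,0]]
    - [[0,0,-0.13],[0,0,0]]
    - [[0,0,-0.17],[0,0,0]]
    - [[0,0,-0.21],[0,0,0]]
    - [[0,0,-0.22],[0,0,0]]

```text
time: 14.77
position: [0.6116, 0.0569, 0.2458]
tcp_rot: [2.218, 2.215, 0.014]
wrist_force: [1.0, 0.4, -0.8]
grip_width: 0.0917
```

```bash
python3 -c "
from h import *
snap('wrist','w10')
plan(.45,.29,.25,0)
"
```

```text
t14.82 pos [0.6116 0.057  0.2453] F [ 1.2 -0.9  1. ] w 0.0917 q [-0.3   0.38  0.21  1.65 -0.09  1.1  -0.07]
shift [0.2329, -0.1618, -0.0061] turn [0.0111, -0.002, -0.0012]
```

View pics/w10.png

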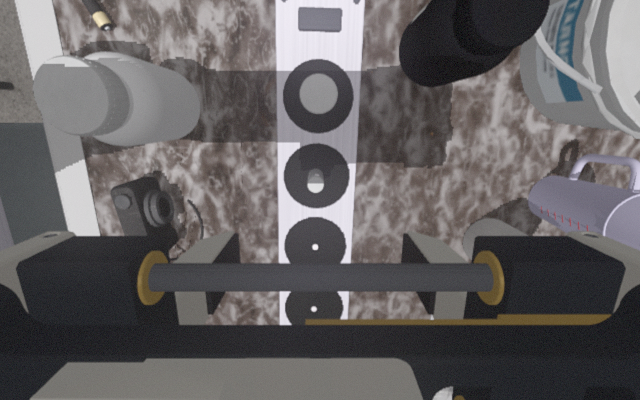

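>>> apply_moves:
  series:
    - [[0.233,-0.175,-0.006],[0,0,0]]
    - [[0.233,-0.175,-0.006],[0,0,0]]
    - [[0.233,-0.175,-0.006],[0,0,0]]
    - [[0.233,-0.175,-0.006],[0,0,0]]
    - [[0.233,-0.175,-0.006],[0,0,0]]
    - [[0.233,-0.175,-0.006],[0,0,0]]
    - [[0.233,-0.175,-0.006],[0,0,0]]
    - [[0.233,-0.175,-0.006],[0,0,0]]

```text
time: 15.48
position: [0.4261, 0.2983, 0.2434]
tcp_rot: [-2.205, -2.231, 0.0]
wrist_force: [-1.2, 1.2, 0.2]
grip_width: 0.0916
```

>>> apply_moves:
  series:
    - [[0,0,0],[0,0,0]]
    - [[0,0,0],[0,0,0]]
    - [[0,0,0],[0,0,0]]

```text
time: 15.73
position: [0.4338, 0.2884, 0.2436]
tcp_rot: [2.225, 2.218, -0.002]
wrist_force: [0.3, 0.0, -0.4]
grip_width: 0.0916
```

```bash
python3 -c "
from h import *
snap('wrist','w11')
plan(.425,.31,.2,0)
"
```

```text
t15.78 pos [0.434  0.2882 0.2437] F [ 0.8 -0.7  0.2] w 0.0917 q [-0.7   0.22  0.07  1.87 -0.02  1.05 -0.63]
shift [0.0218, -0.0091, 0.0437] turn [-0.0002, 0.0009, -0.0039]
```

View pics/w11.png

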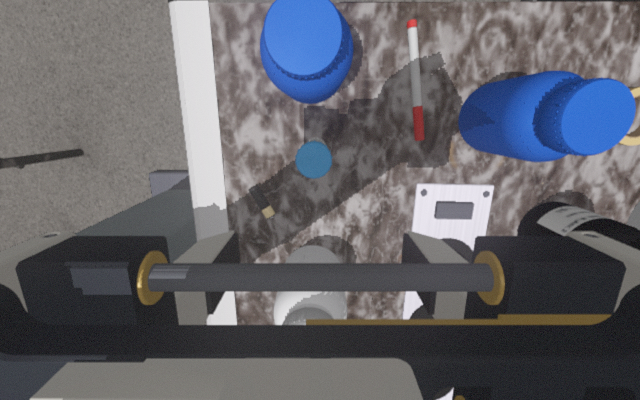

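```bash
python3 -c "
from h import *
im=load('w11')
print(watz(im,313.5,160,.118),watz(im,304,37,.157))
"
```

```text
[0.42690927 0.32237359 0.118     ] [0.42167257 0.41706956 0.157     ]
```

>>> apply_moves:
  series:
    - [[0.034,-0.007,0.03],[0,0,0]]
    - [[0.034,-0.007,0.06],[0,0,0]]
    - [[0.034,-0.007,0.09],[0,0,0]]
    - [[0.034,-0.007,0.09],[0,0,0]]
    - [[0.034,-0.007,0.09],[0,0,0]]
    - [[0.034,-0.007,0.09],[0,0,0]]

```text
time: 16.28
position: [0.4277, 0.3233, 0.1553]
tcp_rot: [2.225, 2.217, 0.002]
wrist_force: [0.2, 0.7, 0.7]
grip_width: 0.0921
```

```bash
python3 -c "
from h import *
snap('wrist','w12')
plan(.427,.322,.06,0)
"
```

```text
t16.33 pos [0.428  0.3239 0.156 ] F [ 0.8  1.3 -0.2] w 0.0918 q [-0.74  0.35  0.04  1.92 -0.02  0.87 -0.68]
shift [-0.0021, -0.0013, 0.096] turn [0.0025, -0.0017, -0.0029]
```

View pics/w12.png

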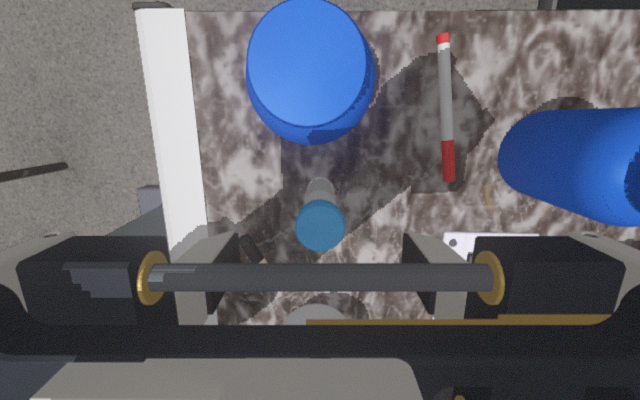

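```bash
python3 -c "
from h import *
im=load('w12')
print(watz(im,320,226,.118),watz(im,309,54,.157))
"
```

```text
[0.42690483 0.32416398 0.118     ] [0.42201757 0.42436127 0.157     ]
```

>>> apply_moves:
  series:
    - [[0,-0.001,0.025],[0,0,0]]
    - [[0,-0.001,0.05],[0,0,0]]
    - [[0,-0.001,0.075],[0,0,0]]
    - [[0,-0.001,0.095],[0,0,0]]
    - [[0,-0.001,0.095],[0,0,0]]
    - [[0,-0.001,0.095],[0,0,0]]

```text
time: 16.83
position: [0.4259, 0.3239, 0.0601]
tcp_rot: [2.223, 2.219, 0.001]
wrist_force: [0.0, -0.8, 0.3]
grip_width: 0.092
```

```bash
python3 -c "
from h import *
plan(.427,.322,.06,0)
"
```

```text
t16.83 pos [0.4259 0.3239 0.0601] F [ 0.  -0.8  0.3] w 0.092 q [-0.73  0.5   0.04  1.97 -0.03  0.67 -0.68]
shift [-0.0019, 0.0011, 0.0001] turn [0.0005, -0.0003, -0.0017]
```

>>> apply_moves:
  series:
    - [[0,0,0],[0,0,0]]
    - [[0,0,0],[0,0,0]]
    - [[0,0,0],[0,0,0]]
    - [[0,0,0],[0,0,0]]
    - [[0,0,0],[0,0,0]]
    - [[0,0,0],[0,0,0]]
    - [[0,0,0],[0,0,0]]
    - [[0,0,0],[0,0,0]]
  grip: -1
  newtons: 12

```text
time: 17.5
position: [0.4251, 0.3239, 0.0591]
tcp_rot: [-2.222, -2.22, 0.0]
wrist_force: [-0.5, -0.3, -0.1]
grip_width: 0.0433
```

>>> apply_moves:
  series:
    - [[0,0,0],[0,0,0]]
    - [[0,0,0],[0,0,0]]
    - [[0,0,0],[0,0,0]]
    - [[0,0,0],[0,0,0]]

```text
time: 17.83
position: [0.4251, 0.3239, 0.0591]
tcp_rot: [-2.222, -2.22, 0.0]
wrist_force: [-0.5, -0.3, 0.0]
grip_width: 0.0299
```

```bash
python3 -c "
from h import *
plan(.427,.322,.26,0)
snap('wrist','w13')
"
```

```text
t17.83 pos [0.4251 0.3239 0.0591] F [-0.5 -0.3  0. ] w 0.0299 q [-0.73  0.5   0.04  1.97 -0.03  0.67 -0.68]
shift [-0.0019, 0.0019, -0.2009] turn [-0.0001, 0.0, -0.001]
```

View pics/w13.png

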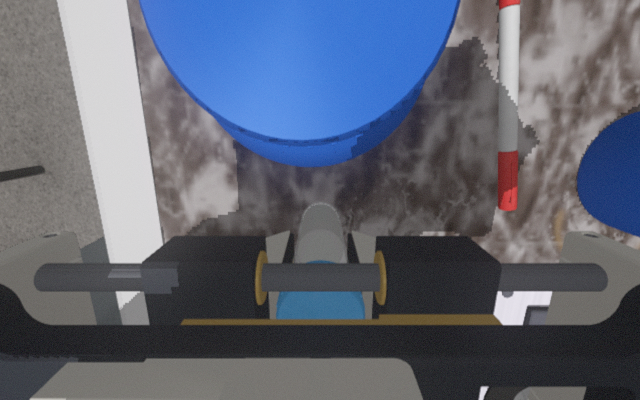

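>>> apply_moves:
  series:
    - [[0,0,-0.03],[0,0,0]]
    - [[0,0,-0.065],[0,0,0]]
    - [[0,0,-0.1],[0,0,0]]
    - [[0,0,-0.14],[0,0,0]]
    - [[0,0,-0.18],[0,0,0]]
    - [[0,0,-0.2],[0,0,0]]
    - [[0,0,-0.2],[0,0,0]]

```text
time: 18.47
position: [0.4278, 0.326, 0.265]
tcp_rot: [2.222, 2.22, 0.016]
wrist_force: [0.6, 1.0, -0.9]
grip_width: 0.0294
```

```bash
python3 -c "
from h import *
plan(.606,-.046,.26,0)
"
```

```text
t18.47 pos [0.4278 0.326  0.265 ] F [ 0.6  1.  -0.9] w 0.0294 q [-0.74  0.22  0.05  1.81 -0.01  1.1  -0.69]
shift [-0.3719, 0.1786, 0.0039] turn [0.0078, -0.0068, -0.0012]
```

>>> apply_moves:
  series:
    - [[-0.372,0.178,0],[0,0,0]]
    - [[-0.372,0.178,0],[0,0,0]]
    - [[-0.372,0.178,0],[0,0,0]]
    - [[-0.372,0.178,0],[0,0,0]]
    - [[-0.372,0.178,0],[0,0,0]]
    - [[-0.372,0.178,0],[0,0,0]]
    - [[-0.372,0.178,0],[0,0,0]]
    - [[-0.372,0.178,0],[0,0,0]]

```text
time: 19.13
position: [0.5686, 0.0211, 0.258]
tcp_rot: [-2.222, -2.22, 0.002]
wrist_force: [0.8, 0.5, 0.1]
grip_width: 0.0297
```

```bash
python3 -c "
from h import *
plan(.606,-.046,.18,0)
"
```

```text
t19.13 pos [0.5686 0.0211 0.258 ] F [0.8 0.5 0.1] w 0.0297 q [-0.29  0.3   0.26  1.74 -0.08  1.11 -0.01]
shift [-0.0671, 0.0376, 0.0779] turn [-0.0015, 0.0001, -0.0008]
```

>>> apply_moves:
  series:
    - [[-0.055,0.032,0.02],[0,0,0]]
    - [[-0.055,0.032,0.05],[0,0,0]]
    - [[-0.055,0.032,0.08],[0,0,0]]
    - [[-0.055,0.032,0.08],[0,0,0]]
    - [[-0.055,0.032,0.08],[0,0,0]]
    - [[-0.055,0.032,0.08],[0,0,0]]
    - [[-0.055,0.032,0.08],[0,0,0]]

```text
time: 19.72
position: [0.6019, -0.0304, 0.1812]
tcp_rot: [2.219, 2.222, 0.004]
wrist_force: [0.4, 0.6, -0.1]
grip_width: 0.0297
```

```bash
python3 -c "
from h import *
snap('wrist','w14')
plan(.606,-.046,.1,0)
"
```

```text
t19.77 pos [ 0.602  -0.0306  0.1814] F [ 1.4 -1.2 -0.5] w 0.0296 q [-0.2   0.44  0.26  1.74 -0.13  0.98  0.12]
shift [-0.0155, 0.0037, 0.0814] turn [0.0036, -0.0007, 0.001]
```

View pics/w14.png

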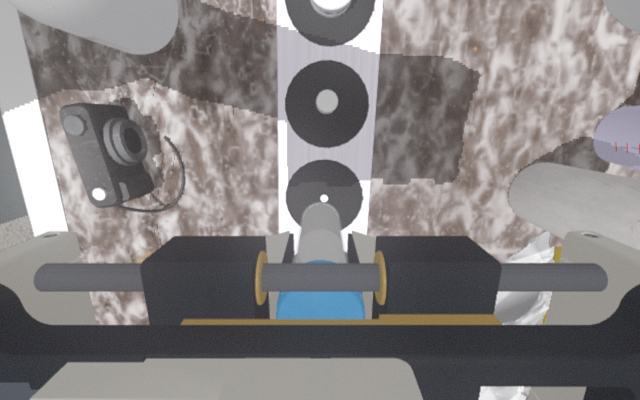

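```bash
python3 -c "
from h import *
im=load('w14')
print('p3',watz(im,324,198.5,.008),'vial',watz(im,327,101,.064))
"
```

```text
p3 [ 0.60602041 -0.04597561  0.008     ] vial [0.60728874 0.05571596 0.064     ]
```

>>> apply_moves:
  series:
    - [[-0.0155,0.004,0.03],[0,0,0]]
    - [[-0.0155,0.004,0.06],[0,0,0]]
    - [[-0.0155,0.004,0.088],[0,0,0]]
    - [[-0.0155,0.004,0.088],[0,0,0]]
    - [[-0.0155,0.004,0.088],[0,0,0]]
    - [[-0.0155,0.004,0.088],[0,0,0]]

```text
time: 20.27
position: [0.6064, -0.0469, 0.0935]
tcp_rot: [2.22, 2.22, 0.004]
wrist_force: [0.4, -0.5, -0.5]
grip_width: 0.0299
```

```bash
python3 -c "
from h import *
plan(.606,-.046,.0675,0)
"
```

```text
t20.27 pos [ 0.6064 -0.0469  0.0935] F [ 0.4 -0.5 -0.5] w 0.0299 q [-0.15  0.56  0.24  1.78 -0.18  0.82  0.18]
shift [0.0009, -0.0005, 0.026] turn [0.0033, -0.0002, -0.0]
```

>>> apply_moves:
  series:
    - [[0.0005,0,0.012],[0,0,0]]
    - [[0.0005,0,0.021],[0,0,0]]
    - [[0.0005,0,0.025],[0,0,0]]
    - [[0.0005,0,0.025],[0,0,0]]
    - [[0.0005,0,0.025],[0,0,0]]
    - [[0.0005,0,0.025],[0,0,0]]

```text
time: 20.77
position: [0.6047, -0.0469, 0.066]
tcp_rot: [-2.222, -2.22, -0.0]
wrist_force: [0.3, -0.4, 0.8]
grip_width: 0.0295
```

```bash
python3 -c "
from h import *
plan(.606,-.046,.0671,0)
"
```

```text
t20.77 pos [ 0.6047 -0.0469  0.066 ] F [ 0.3 -0.4  0.8] w 0.0295 q [-0.14  0.59  0.23  1.8  -0.19  0.77  0.19]
shift [0.0009, 0.0013, -0.0011] turn [-0.0, -0.0001, -0.0009]
```

>>> apply_moves:
  series:
    - [[0,0,0],[0,0,0]]
    - [[0,0,0],[0,0,0]]
    - [[0,0,0],[0,0,0]]
    - [[0,0,0],[0,0,0]]
    - [[0,0,0],[0,0,0]]
    - [[0,0,0],[0,0,0]]
    - [[0,0,0],[0,0,0]]
    - [[0,0,0],[0,0,0]]
  grip: 1

```text
time: 21.43
position: [0.6047, -0.047, 0.0661]
tcp_rot: [2.223, 2.22, 0.0]
wrist_force: [-0.6, -0.0, 0.2]
grip_width: 0.0788
```

>>> apply_moves:
  series:
    - [[0,0,-0.02],[0,0,0]]
    - [[0,0,-0.05],[0,0,0]]
    - [[0,0,-0.09],[0,0,0]]
    - [[0,0,-0.13],[0,0,0]]
    - [[0,0,-0.17],[0,0,0]]
    - [[0,0,-0.19],[0,0,0]]
    - [[0,0,-0.19],[0,0,0]]

```text
time: 22.02
position: [0.6082, -0.0474, 0.2627]
tcp_rot: [2.217, 2.215, 0.012]
wrist_force: [1.4, -0.5, 0.8]
grip_width: 0.092
```

```bash
python3 -c "
from h import *
snap('wrist','w15');snap('scene','s15')
plan(.43,.12,.26,0)
"
```

```text
t22.12 pos [ 0.6052 -0.0469  0.2572] F [-0.   0.9 -0.1] w 0.0919 q [-0.19  0.37  0.29  1.65 -0.11  1.13  0.13]
shift [0.1668, -0.1753, -0.0032] turn [0.0023, -0.0003, -0.0009]
```

View pics/s15.png

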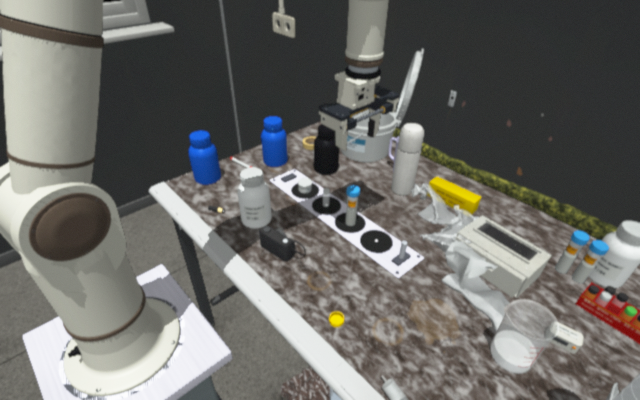

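>>> apply_moves:
  series:
    - [[0.17,-0.182,-0.003],[0,0,0]]
    - [[0.17,-0.182,-0.003],[0,0,0]]
    - [[0.17,-0.182,-0.003],[0,0,0]]
    - [[0.17,-0.182,-0.003],[0,0,0]]
    - [[0.17,-0.182,-0.003],[0,0,0]]
    - [[0.17,-0.182,-0.003],[0,0,0]]
    - [[0.17,-0.182,-0.003],[0,0,0]]
    - [[0.17,-0.182,-0.003],[0,0,0]]

```text
time: 22.78
position: [0.4204, 0.1247, 0.2577]
tcp_rot: [-2.216, -2.225, 0.004]
wrist_force: [0.0, -0.4, 0.0]
grip_width: 0.092
```

>>> apply_moves:
  series:
    - [[0,0,0],[0,0,0]]
    - [[0,0,0],[0,0,0]]
    - [[0,0,0],[0,0,0]]

```text
time: 23.03
position: [0.4235, 0.122, 0.2586]
tcp_rot: [-2.225, -2.217, 0.002]
wrist_force: [0.3, 0.0, 1.1]
grip_width: 0.092
```

```bash
python3 -c "
from h import *
snap('wrist','w16')
plan(.423,.142,.2,0)
"
```

```text
t23.08 pos [0.4235 0.122  0.2586] F [ 0.8 -0.5 -0.7] w 0.0919 q [-0.49  0.05  0.16  2.03 -0.01  1.06 -0.34]
shift [0.02, -0.0005, 0.0586] turn [-0.0007, 0.0006, -0.0035]
```

View pics/w16.png

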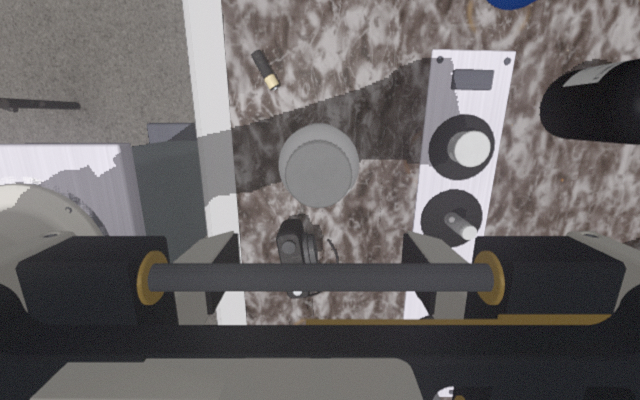

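```bash
python3 -c "
from h import *
im=load('w16')
print(watz(im,318.5,175,.157))
crop('w16',240,100,400,260,4,'w16c')
plan(.423,.142,.19,0)
"
```

```text
[0.42136211 0.14618345 0.157     ]
t23.08 pos [0.4235 0.122  0.2586] F [ 0.8 -0.5 -0.7] w 0.0919 q [-0.49  0.05  0.16  2.03 -0.01  1.06 -0.34]
shift [0.02, -0.0005, 0.0686] turn [-0.0007, 0.0006, -0.0035]
```

View pics/w16c.png

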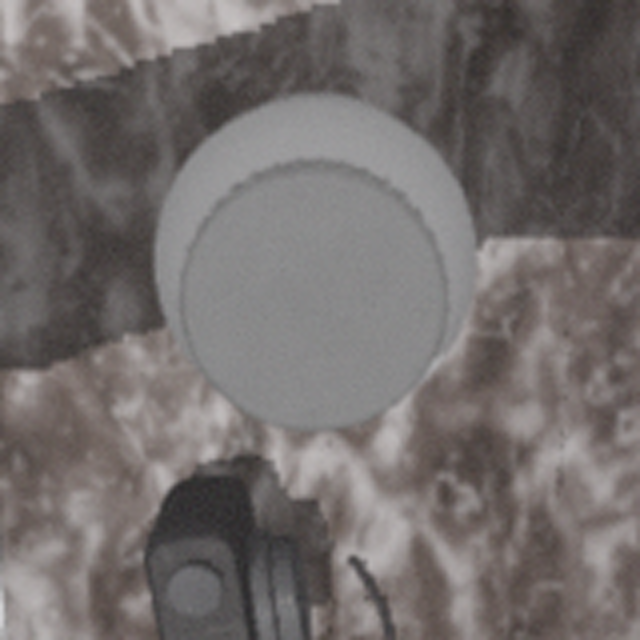

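>>> apply_moves:
  series:
    - [[0.0245,-0.002,0.03],[0,0,0]]
    - [[0.0245,-0.002,0.06],[0,0,0]]
    - [[0.0245,-0.002,0.08],[0,0,0]]
    - [[0.0245,-0.002,0.08],[0,0,0]]
    - [[0.0245,-0.002,0.08],[0,0,0]]
    - [[0.0245,-0.002,0.08],[0,0,0]]

```text
time: 23.58
position: [0.422, 0.1474, 0.18]
tcp_rot: [2.224, 2.218, 0.002]
wrist_force: [0.9, 0.4, 0.4]
grip_width: 0.0916
```

```bash
python3 -c "
from h import *
snap('wrist','w17')
crop('w17',220,130,420,330,3,'w17c')
plan(.4213,.146,.135,0)
"
```

```text
t23.63 pos [0.4223 0.1477 0.1805] F [ 0.7  0.1 -0.5] w 0.0917 q [-0.52  0.17  0.13  2.1  -0.03  0.87 -0.37]
shift [-0.0017, -0.0011, 0.0455] turn [0.0022, -0.0009, -0.0022]
```

View pics/w17c.png

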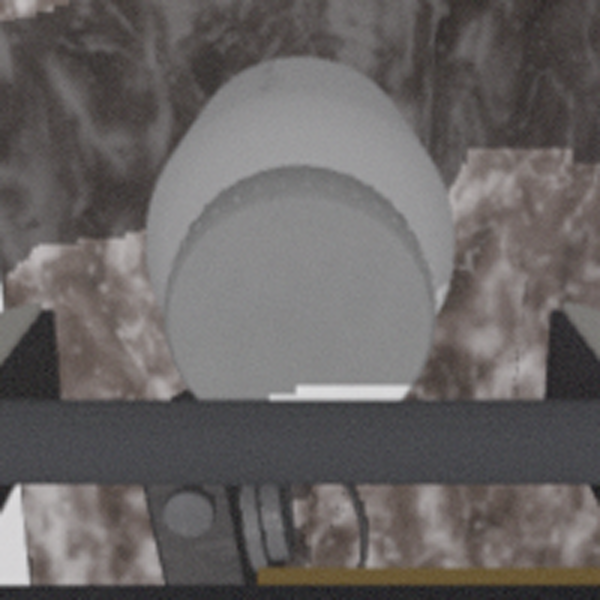

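```bash
python3 -c "
from h import *
im=load('w17')
print(watz(im,319.7,237.7,.157))
"
```

```text
[0.42100899 0.14550262 0.157     ]
```

>>> apply_moves:
  series:
    - [[-0.0018,-0.001,0.02],[0,0,0]]
    - [[-0.0018,-0.001,0.035],[0,0,0]]
    - [[-0.0018,-0.001,0.0455],[0,0,0]]
    - [[-0.0018,-0.001,0.0455],[0,0,0]]
    - [[-0.0018,-0.001,0.0455],[0,0,0]]
    - [[-0.0018,-0.001,0.0455],[0,0,0]]

```text
time: 24.13
position: [0.4211, 0.1463, 0.135]
tcp_rot: [2.222, 2.219, 0.004]
wrist_force: [0.1, 0.0, 0.1]
grip_width: 0.0921
```

>>> apply_moves:
  series:
    - [[0,0,0],[0,0,0]]
    - [[0,0,0],[0,0,0]]
    - [[0,0,0],[0,0,0]]
    - [[0,0,0],[0,0,0]]
    - [[0,0,0],[0,0,0]]
    - [[0,0,0],[0,0,0]]
    - [[0,0,0],[0,0,0]]
    - [[0,0,0],[0,0,0]]
  grip: -1
  newtons: 35

```text
time: 24.8
position: [0.4204, 0.1461, 0.1338]
tcp_rot: [2.222, 2.22, 0.001]
wrist_force: [1.6, -0.5, 2.1]
grip_width: 0.0584
```

```bash
python3 -c "
from h import *
plan(.4213,.146,.135,0)
"
```

```text
t24.80 pos [0.4204 0.1461 0.1338] F [ 1.6 -0.5  2.1] w 0.0584 q [-0.51  0.24  0.13  2.15 -0.04  0.76 -0.35]
shift [-0.0001, 0.0009, -0.0012] turn [0.001, -0.0003, -0.001]
```

>>> apply_moves:
  series:
    - [[0,0,-0.015],[0,0,0]]
    - [[0,0,-0.035],[0,0,0]]
    - [[0,0,-0.06],[0,0,0]]
    - [[0,0,-0.09],[0,0,0]]
    - [[0,0,-0.12],[0,0,0]]
    - [[0,0,-0.15],[0,0,0]]
    - [[0,0,-0.175],[0,0,0]]
    - [[0,0,-0.175],[0,0,0]]

```text
time: 25.47
position: [0.4218, 0.1468, 0.3129]
tcp_rot: [2.221, 2.219, 0.01]
wrist_force: [1.6, 1.2, -4.1]
grip_width: 0.0589
```

```bash
python3 -c "
from h import *
snap('side','d18')
plan(.6034,-.1455,.31,0)
"
```

```text
t25.52 pos [0.4207 0.1464 0.3102] F [ 0.3 -1.1 -5. ] w 0.0583 q [-0.53  0.01  0.13  1.95 -0.    1.18 -0.39]
shift [-0.2917, 0.1829, 0.0002] turn [0.0033, -0.0018, -0.0009]
```

View pics/d18.png

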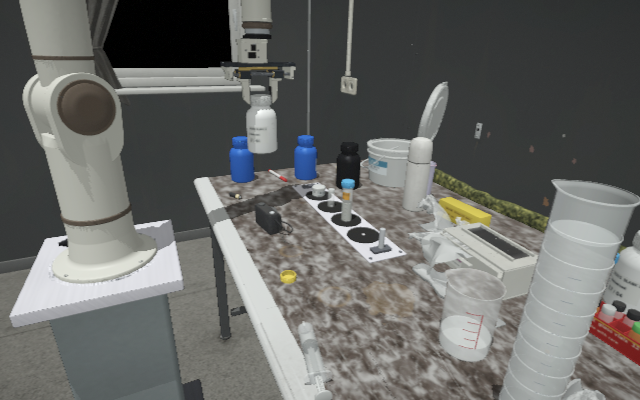

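>>> apply_moves:
  series:
    - [[-0.017,0.0107,0],[0,0,0]]
    - [[-0.042,0.0263,0],[0,0,0]]
    - [[-0.07,0.044,0],[0,0,0]]
    - [[-0.1,0.0627,0],[0,0,0]]
    - [[-0.13,0.0815,0],[0,0,0]]
    - [[-0.16,0.1,0],[0,0,0]]
    - [[-0.19,0.119,0],[0,0,0]]
    - [[-0.215,0.135,0],[0,0,0]]

```text
time: 26.18
position: [0.5537, -0.0718, 0.3054]
tcp_rot: [-2.222, -2.217, 0.007]
wrist_force: [0.8, 0.8, -4.1]
grip_width: 0.0581
```

```bash
python3 -c "
from h import *
plan(.6034,-.1455,.31,0)
"
```

```text
t26.18 pos [ 0.5537 -0.0718  0.3054] F [ 0.8  0.8 -4.1] w 0.0581 q [-0.22  0.25  0.36  1.71 -0.09  1.21  0.16]
shift [-0.0736, 0.0498, -0.0048] turn [-0.005, 0.0011, -0.0023]
```

>>> apply_moves:
  series:
    - [[-0.02,0.0135,0],[0,0,0]]
    - [[-0.04,0.027,0],[0,0,0]]
    - [[-0.06,0.04,0],[0,0,0]]
    - [[-0.072,0.048,0],[0,0,0]]
    - [[-0.072,0.048,0],[0,0,0]]
    - [[-0.072,0.048,0],[0,0,0]]
    - [[-0.072,0.048,0],[0,0,0]]
    - [[-0.072,0.048,0],[0,0,0]]

```text
time: 26.85
position: [0.6017, -0.1397, 0.3071]
tcp_rot: [-2.219, -2.22, 0.002]
wrist_force: [1.0, 0.8, -3.8]
grip_width: 0.0588
```

```bash
python3 -c "
from h import *
snap('wrist','w19')
plan(.6034,-.1455,.17,0)
"
```

```text
t26.90 pos [ 0.6019 -0.1398  0.3077] F [-0.7  0.8 -4.1] w 0.0584 q [-0.11  0.36  0.39  1.56 -0.14  1.25  0.3 ]
shift [-0.0059, 0.0017, 0.1377] turn [-0.0017, -0.001, 0.0007]
```

View pics/w19.png

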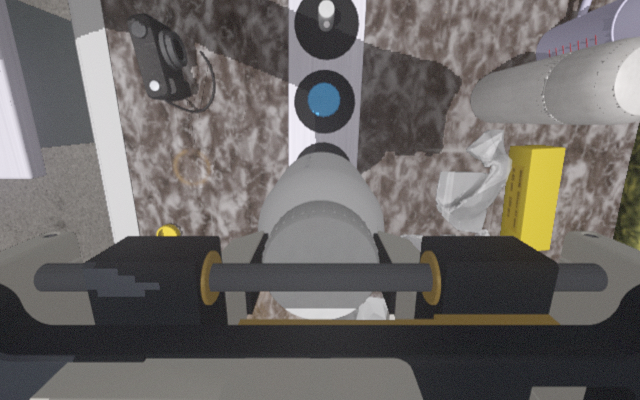

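>>> apply_moves:
  series:
    - [[-0.006,0.0015,0.02],[0,0,0]]
    - [[-0.006,0.0015,0.045],[0,0,0]]
    - [[-0.006,0.0015,0.075],[0,0,0]]
    - [[-0.006,0.0015,0.105],[0,0,0]]
    - [[-0.006,0.0015,0.13],[0,0,0]]
    - [[-0.006,0.0015,0.142],[0,0,0]]
    - [[-0.006,0.0015,0.142],[0,0,0]]
    - [[-0.006,0.0015,0.142],[0,0,0]]

```text
time: 27.57
position: [0.6042, -0.1468, 0.1669]
tcp_rot: [-2.222, -2.221, 0.0]
wrist_force: [0.2, -0.5, -3.9]
grip_width: 0.0585
```

```bash
python3 -c "
from h import *
plan(.6034,-.1455,.1425,0)
"
```

```text
t27.57 pos [ 0.6042 -0.1468  0.1669] F [ 0.2 -0.5 -3.9] w 0.0585 q [-0.07  0.5   0.36  1.7  -0.2   0.98  0.36]
shift [0.0013, -0.0008, 0.0244] turn [-0.0003, -0.0002, -0.0003]
```

>>> apply_moves:
  series:
    - [[0.0005,-0.0003,0.008],[0,0,0]]
    - [[0.0005,-0.0003,0.015],[0,0,0]]
    - [[0.0005,-0.0003,0.021],[0,0,0]]
    - [[0.0005,-0.0003,0.0235],[0,0,0]]
    - [[0.0005,-0.0003,0.0235],[0,0,0]]
    - [[0.0005,-0.0003,0.0235],[0,0,0]]
    - [[0.0005,-0.0003,0.0235],[0,0,0]]

```text
time: 28.15
position: [0.604, -0.1469, 0.1434]
tcp_rot: [2.222, 2.22, 0.0]
wrist_force: [0.2, 0.3, -3.3]
grip_width: 0.0584
```

```bash
python3 -c "
from h import *
plan(.6034,-.1455,.142,0)
"
```

```text
t28.15 pos [ 0.604  -0.1469  0.1434] F [ 0.2  0.3 -3.3] w 0.0584 q [-0.06  0.52  0.35  1.72 -0.21  0.94  0.37]
shift [0.0014, -0.0006, 0.0014] turn [0.0005, 0.0001, -0.0011]
```

>>> apply_moves:
  series:
    - [[0.0005,0,0.001],[0,0,0]]
    - [[0.0005,0,0.002],[0,0,0]]
    - [[0.0005,0,0.002],[0,0,0]]
    - [[0.0005,0,0.002],[0,0,0]]

```text
time: 28.48
position: [0.6043, -0.1464, 0.1419]
tcp_rot: [2.222, 2.22, 0.001]
wrist_force: [-1.0, 0.6, 1.1]
grip_width: 0.0584
```

```bash
python3 -c "
from h import *
plan(.6034,-.1455,.142,0)
"
```

```text
t28.48 pos [ 0.6043 -0.1464  0.1419] F [-1.   0.6  1.1] w 0.0584 q [-0.06  0.53  0.35  1.72 -0.22  0.93  0.37]
shift [0.0009, -0.0009, -0.0001] turn [0.0011, 0.0001, -0.001]
```

Contact made (load gone). Release and retreat.

>>> apply_moves:
  series:
    - [[0,0,0],[0,0,0]]
    - [[0,0,0],[0,0,0]]
    - [[0,0,0],[0,0,0]]
    - [[0,0,0],[0,0,0]]
    - [[0,0,0],[0,0,0]]
    - [[0,0,0],[0,0,0]]
    - [[0,0,0],[0,0,0]]
    - [[0,0,0],[0,0,0]]
  grip: 1

```text
time: 29.15
position: [0.6038, -0.1462, 0.1411]
tcp_rot: [-2.222, -2.22, 0.0]
wrist_force: [-0.9, 0.0, 0.4]
grip_width: 0.0918
```

>>> apply_moves:
  series:
    - [[0,0,-0.01],[0,0,0]]
    - [[0,0,-0.03],[0,0,0]]
    - [[0,0,-0.06],[0,0,0]]
    - [[0,0,-0.09],[0,0,0]]
    - [[0,0,-0.12],[0,0,0]]
    - [[0,0,-0.14],[0,0,0]]

```text
time: 29.65
position: [0.6048, -0.1468, 0.2853]
tcp_rot: [2.221, 2.218, 0.004]
wrist_force: [0.7, 0.1, 0.1]
grip_width: 0.0921
```

>>> apply_moves:
  series:
    - [[0.03,-0.03,0],[0,0,0]]
    - [[0.06,-0.06,0],[0,0,0]]
    - [[0.06,-0.1,0],[0,0,0]]
    - [[0.06,-0.14,0],[0,0,0]]
    - [[0.06,-0.14,0],[0,0,0]]
    - [[0.06,-0.14,0],[0,0,0]]

```text
time: 30.15
position: [0.4619, -0.086, 0.282]
tcp_rot: [-2.223, -2.219, -0.003]
wrist_force: [0.7, -0.3, -0.2]
grip_width: 0.0919
```

```bash
python3 -c "
from h import *
snap('scene','s20');snap('side','d20')
crop('s20',240,140,420,280,4,'s20c');crop('d20',230,150,410,285,4,'d20c')
plan(.6,.1,.3)
"
```

```text
t30.25 pos [ 0.465  -0.0862  0.2824] F [-0.   0.2 -0.3] w 0.0918 q [-0.23  0.09  0.38  1.94 -0.04  1.12  0.17]
shift [0.1864, 0.1348, -0.0172] turn [0.003, -0.0002, -0.0011]
```

View pics/s20c.png

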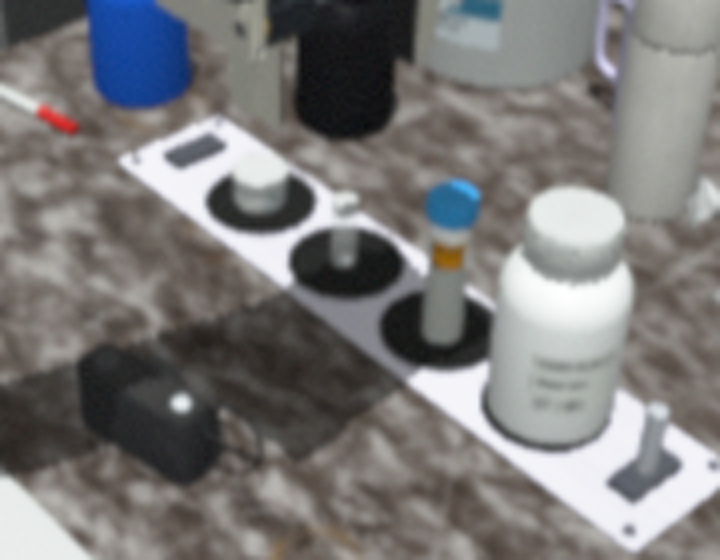

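View pics/d20c.png

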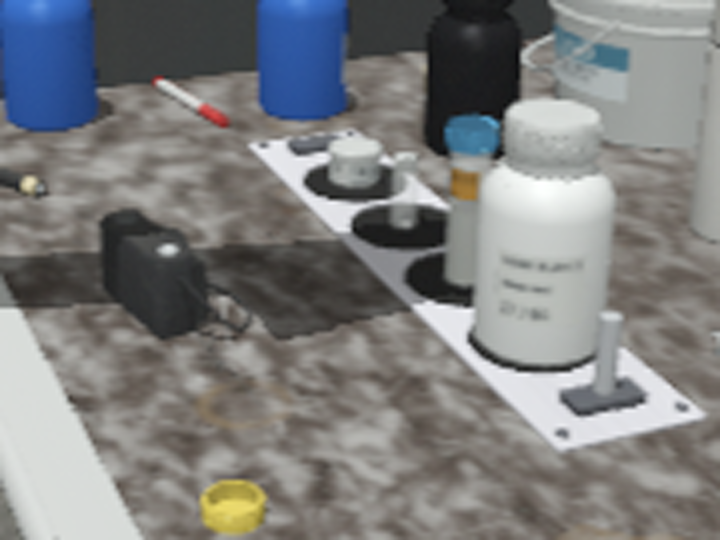

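```bash
python3 -c "
from h import *
a=load('s20');b=load('d20')
A=[(576,213,.165,.6031,-.1484),(456,196,.126,.6062,-.0483),(346,199,.064,.6086,.0504),(260,169,.037,.6106,.1509)]
B=[(554,119,.165,.6023,-.148),(473,128,.126,.605,-.0468),(405,157,.064,.6081,.0529),(355,147,.037,.6116,.1534)]
for u,v,z,X,Y in A: print('s',(atz(a,240+u/4-.4,140+v/4-.4,z)[:2]-[X,Y]).round(4))
for u,v,z,X,Y in B: print('d',(atz(b,230+u/4-.4,150+v/4-.4,z)[:2]-[X,Y]).round(4))
print(np.abs(load('s15')['depth'][225:262,255:300]-a['depth'][225:262,255:300]).max())
"
```

```text
s [ 0.0017 -0.0009]
s [-0.0022 -0.0059]
s [-0.0017  0.0013]
s [-0.0009 -0.0006]
d [-0.0047 -0.0114]
d [-0.0069 -0.0135]
d [-0.003  -0.0002]
d [-0.0022 -0.0013]
1.0370595
```

>>> apply_moves:
  series:
    - [[-0.04,0.0,-0.03],[0,0,0]]
    - [[-0.06,0.02,-0.03],[0,0,0]]
    - [[-0.07,0.02,-0.03],[0,0,0]]
    - [[-0.07,0.02,-0.03],[0,0,0]]
    - [[-0.07,0.02,-0.03],[0,0,0]]
    - [[-0.07,0.02,-0.03],[0,0,0]]
    - [[-0.07,0.02,-0.03],[0,0,0]]

```text
time: 30.83
position: [0.4836, -0.1546, 0.3104]
tcp_rot: [-2.219, -2.221, 0.001]
wrist_force: [0.6, -0.8, 0.2]
grip_width: 0.0916
```

```bash
python3 -c "
from h import *
snap('wrist','w21');crop('w21',340,0,640,240,2.6,'w21c');plan(.5,-.1,.3)
"
```

```text
t30.88 pos [ 0.4836 -0.1547  0.3106] F [-0.5 -0.1 -0.5] w 0.0918 q [-0.14  0.14  0.44  1.82 -0.07  1.19  0.32]
shift [0.0547, 0.0165, 0.0106] turn [-0.0011, -0.0007, 0.001]
```

View pics/w21c.png

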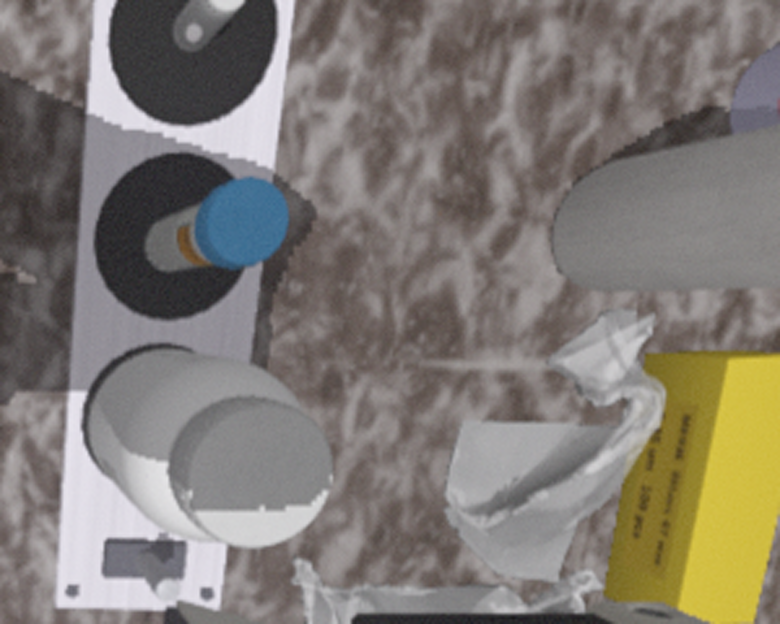

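```bash
python3 -c "
from h import *
print(order.close_job())
"
```

```text
the job is handed in; nothing more can be done
None
```

The four containers are on the rail in height order, and I handed the job in at about 31 s of the 109 s allowed. The post is on the right end, so the bottle is on pad_4 next to it, the tube on pad_3, the vial on pad_2 and the pot on pad_1. I don't know the verdict, since the hand-in reports none.

- **Positions:** In the last scene-camera picture each container was within about 2 mm of its pad centre, except the tube at about 6 mm; the limit is 15 mm. The last wrist picture agreed, with the tube about 5 mm off and the bottle within about 3 mm. All four looked upright, and the open gripper was clear of everything.
- **Disagreement:** The side camera put the bottle about 12 mm and the tube about 15 mm off centre, mostly in y. It had disagreed with the scene camera by about as much before anything moved, and the wrist camera sided with the scene camera. I therefore treated it as a calibration error in the side camera.
- **Camera:** It appears in its original place in the last pictures, and I saw no contact with it. A rough depth comparison I ran on that patch gave no usable answer (1.04 m maximum difference, cause not checked), so this rests on the pictures alone.

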